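# Shut down the hotplate and nest the saucepan set on its trivet

### The job

Cooking is over: first push the hotplate's heat slide fully to off, the end nearest you, and only then take the largest saucepan off the plate and stand it squarely on the cork trivet. Nest all the other saucepans of the set into it in size order, each standing upright and fully down inside the next larger one that is here; some have been left inside a pan that is too big for them and must come out first. Leave the salt, garlic and spoon where they are.

Things in the scene. Friction and masses are not known exactly. Their poses are not given: they have to be found in the camera images.
- pan1_mid (a point): steel saucepan 1 of 6 by size: outer diameter 120 mm at rim, 112 at foot, rim 60 mm high, wall 2.5, base 7 thick, 200 g. Point: on its axis half-way up (30 mm). Own z up; own -x along its straight level handle, a bar 14 wide, 4 thick, its middle 63 mm above the underside, its end 112 mm from the axis; grip it 88 mm out; starts on the hotplate
- pan2_mid (a point): steel saucepan 2 of 6 by size: outer diameter 106 mm at rim, 98 at foot, rim 59 mm high, wall 2.5, base 7 thick, 174 g. Point: on its axis half-way up (29.5 mm). Own z up; own -x along its straight level handle, a bar 14 wide, 4 thick, its middle 62 mm above the underside, its end 112 mm from the axis; grip it 88 mm out
- pan3_mid (a point): steel saucepan 3 of 6 by size: outer diameter 92 mm at rim, 84 at foot, rim 58 mm high, wall 2.5, base 7 thick, 148 g. Point: on its axis half-way up (29 mm). Own z up; own -x along its straight level handle, a bar 14 wide, 4 thick, its middle 61 mm above the underside, its end 112 mm from the axis; grip it 88 mm out
- pan4_mid (a point): steel saucepan 4 of 6 by size: outer diameter 78 mm at rim, 70 at foot, rim 57 mm high, wall 2.5, base 7 thick, 122 g. Point: on its axis half-way up (28.5 mm). Own z up; own -x along its straight level handle, a bar 14 wide, 4 thick, its middle 60 mm above the underside, its end 112 mm from the axis; grip it 88 mm out; may be absent
- pan5_mid (a point): steel saucepan 5 of 6 by size: outer diameter 64 mm at rim, 56 at foot, rim 56 mm high, wall 2.5, base 7 thick, 96 g. Point: on its axis half-way up (28 mm). Own z up; own -x along its straight level handle, a bar 14 wide, 4 thick, its middle 59 mm above the underside, its end 112 mm from the axis; grip it 88 mm out; if here, starts inside pan 2
- pan6_mid (a point): steel saucepan 6 of 6 by size: outer diameter 50 mm at rim, 42 at foot, rim 55 mm high, wall 2.5, base 7 thick, 70 g. Point: on its axis half-way up (27.5 mm). Own z up; own -x along its straight level handle, a bar 14 wide, 4 thick, its middle 58 mm above the underside, its end 112 mm from the axis; grip it 88 mm out; if here, starts inside pan 3
- heat (a joint): heat slide of the hotplate, m: 0 = off (end stop nearest the robot, thin end of the wedge of white bars), 0.070 = full heat (far end); about 1.5 N of friction, stays where it is left
- heat_grip (a point): middle of the black grip of the heat slide, 14 x 14 mm in plan, 22 mm high, its top 11 mm above this point, the housing's top 13 mm below it; its own +x is the direction of travel towards full heat
- plate_top (a point): centre of the top of the hotplate's round cast plate (140 mm diameter, 44 mm above the worktop, 10 mm above the white housing 172 x 250 mm; the housing's control panel with the slide is to the right of the plate, own -y)
- trivet: round cork trivet, 136 mm diameter, 10 mm thick, fixed; origin at the centre of its underside. When nested, handles that are fanned 0.4 rad or more apart leave room for the fingers; handles straight above one another clear each other by 1 to 2 mm only
- salt: salt shaker, 44 x 44 x 90 mm, a bystander, origin at its underside
- garlic: garlic bulb, 55 mm, a bystander, origin at its underside
- spoon: teaspoon lying on the worktop near its front edge, 137 mm long, 12 mm high, a bystander, origin at its underside
There are look-alikes about, which are no part of the job. What is shaped like the trivet but black is not meant.

How it is judged:
On the way:
1. the heat slide is pushed fully to off (value of joint heat below 0.004 m), for 0.2 s.
At the end, for the whole second after the job is handed in: Heat slide within 4 mm of the off stop; the largest pan stands on the trivet, its axis within 25 mm of the trivet's centre, its underside on the cork; every smaller pan present stands within the next larger one present, its base on the other's base (to 3 mm), tilted less than 0.08 rad (value of joint heat below 0.004 m and horizontal distance between pan1_mid and trivet below 0.025 m and z of pan1_mid in the frame of trivet between 0.036 and 0.044 m and angle between each of pan1_mid, pan2_mid, pan3_mid, pan4_mid, pan5_mid, pan6_mid's own z axis and vertical below 0.08 rad and horizontal distance between pan2_mid and pan1_mid below 0.008 m and z of pan2_mid in the frame of pan1_mid between 0.003 and 0.0095 m and horizontal distance between pan3_mid and pan1_mid below 0.016 m and z of pan3_mid in the frame of pan1_mid between 0.003 and 0.016 m and horizontal distance between pan3_mid and pan2_mid below 0.008 m and z of pan3_mid in the frame of pan2_mid between 0.003 and 0.0095 m and horizontal distance between pan4_mid and pan1_mid below 0.024 m and z of pan4_mid in the frame of pan1_mid between 0.003 and 0.0225 m and horizontal distance between pan4_mid and pan2_mid below 0.016 m and z of pan4_mid in the frame of pan2_mid between 0.003 and 0.016 m and horizontal distance between pan4_mid and pan3_mid below 0.008 m and z of pan4_mid in the frame of pan3_mid between 0.003 and 0.0095 m and horizontal distance between pan5_mid and pan1_mid below 0.032 m and z of pan5_mid in the frame of pan1_mid between 0.003 and 0.029 m and horizontal distance between pan5_mid and pan2_mid below 0.024 m and z of pan5_mid in the frame of pan2_mid between 0.003 and 0.0225 m and horizontal distance between pan5_mid and pan3_mid below 0.016 m and z of pan5_mid in the frame of pan3_mid between 0.003 and 0.016 m and horizontal distance between pan5_mid and pan4_mid below 0.008 m and z of pan5_mid in the frame of pan4_mid between 0.003 and 0.0095 m and horizontal distance between pan6_mid and pan1_mid below 0.04 m and z of pan6_mid in the frame of pan1_mid between 0.003 and 0.0355 m and horizontal distance between pan6_mid and pan2_mid below 0.032 m and z of pan6_mid in the frame of pan2_mid between 0.003 and 0.029 m and horizontal distance between pan6_mid and pan3_mid below 0.024 m and z of pan6_mid in the frame of pan3_mid between 0.003 and 0.0225 m and horizontal distance between pan6_mid and pan4_mid below 0.016 m and z of pan6_mid in the frame of pan4_mid between 0.003 and 0.016 m and horizontal distance between pan6_mid and pan5_mid below 0.008 m and z of pan6_mid in the frame of pan5_mid between 0.003 and 0.0095 m); the robot touches nothing.
It fails at once if the largest pan is lifted off the hotplate while the heat is still on (value of joint heat above 0.006 m and z of pan1_mid in the frame of plate_top above 0.055 m).
It fails at once if the salt shaker is pushed more than 4 cm from its place (distance of salt from where it was at the start of the episode above 0.04 m).
It fails at once if the garlic is pushed more than 4 cm from its place (distance of garlic from where it was at the start of the episode above 0.04 m).
It fails at once if the teaspoon is pushed more than 4 cm from its place (distance of spoon from where it was at the start of the episode above 0.04 m).
Of pan4, pan5, pan6 only 2 to 3 are there at a start; the rules pass over those that are not, and their reading is None.
At some moment in a run one of pan3, pan4, pan2 may be knocked a few centimetres aside while the robot is not near it.
It also fails if it takes over 208 s, if anything falls off the work surface, if the arm or the gripper's body presses on something with over 40 N, if the wrist force passes 120 N, or if a joint passes its speed limit or range.

### The arm

A 6-joint arm with a two-finger parallel gripper is mounted at the origin on a cart in front of the work surface, level with it; the furniture and walls round the work are solid. World frame = base frame: x ahead of the robot, y to its left, z up, the work surface at z = 0. Lengths are in m, angles in rad, forces in N, time in s.
With the tool pointing down it reaches from about 0.35 to 0.975 m from the base axis. Payload 4.9 kg.
Tool frame: the origin (TCP) lies at the very end of the fingers, on their centre line; the grasp point (between the pads) lies 19 mm behind it; z points along the fingers, y is the line along which they close (so a half turn about z gives the same grasp; the last joint's range is limited). The gripper opens to 85 mm and grips with 20 to 120 N. Pads are 22 mm wide; open, the fingers measure 114 mm over their backs; the gripper's body (76 mm by 85 mm) begins 54 mm behind the grasp point. The pads swing forward as they close: fully open they stand 13 mm farther back than shut.
Start: joints at [1.029, 0.053, 1.613, -0, 1.476, -0.119], TCP at [0.256, 0.57, 0.231] pointing down, gripper open.
Joint ranges: [-3.01, 3.01], [-1.01, 2.22], [0.06, 2.58], [-1.02, 4.17], [0.09, 2.62], [-3.14, 3.14]. Speed limits (rad/s): [2.57, 2.57, 3.14, 3.14, 3.14, 3.14].

### API

Orientations are given as a unit quaternion [w, x, y, z].
In Python, from plant import state, optics, ticket, nets gives the robot as it stands. The module is installed in compiled form; this text tells all that it offers.
- The arm moves only by the shell command python3 -m inch 'ROWS' [OPENING]. ROWS is JSON, a list of rows, each an object of numbers: "dx", "dy", "dz": the shift along the tool's x, y, z as a fraction of full scale; "rx", "ry", "rz": the turn, a rotation vector about the tool's x, y, z as a fraction of full scale. In form: [{"dx": .., "dy": .., "dz": .., "rx": .., "ry": .., "rz": ..}, ...]. A call has 1 to 5 rows; each row is the pose to reach, as a shift and turn from the pose commanded when the call began, along the tool's axes at that moment; what a row does not reach only later rows make up. Full scale, the value 1, is 0.8 m for a shift and 1.5 rad for a turn. A row lasts 1/10 s, in which the tool goes at most 50 mm and 8.59 degrees, less where a joint would pass 70% of its speed; a pose out of reach is approached as far as the arm can. A call with a number of a shift or a turn outside -1 to 1 is refused whole. A call with a gripper value outside its range is refused whole. OPENING is the opening, from -1 (shut) to 1 (fully open), set as the call begins (- or left out, the last holds). The fingers move at their own pace and stop on an object; the grip force is fixed at half the most. Time passes only in rows, so rows that repeat a pose let the fingers close. It gives the time, the measured TCP pose, the force, the opening and the grip force at its end, in the units of the state.
- state(): the state, without advancing time (a new reading comes with each control period).
- optics.grab_frame(name): name is "side" or "top"; returns the picture (400x640x3 uint8, red, green, blue); there is no depth.
- optics.camera_info(name): a dict with "fx", "fy", "cx", "cy" (pixels), "R" (3x3) and "t" (3): a world point X has camera coordinates R X + t. Camera axes: x right, y down, z forward; pixel columns grow to the right and rows downward; lengths in m; the calibration is good to about 2 mm. A picture is of the moment at which its call begins. camera_info takes no time and is no camera call.
- ticket.job_done(): hands the job in; it is judged then, once.
Trained networks look in the newest picture that a camera, given by its name, has taken for a name from the list of things; names that differ only in an ending like _2 or _b are one class to them, and where a whole thing is asked for, a point or a joint stands for the part that bears it (a point fixed in the world has none). Each returns a list of dicts, best first, with "confidence" (0 to 1); they miss things now and then, are a little off and sometimes report something else, mostly with a low value. They report only what shows in the picture. A call takes as long as a camera call. They do not tell look-alikes from the thing itself.
- nets.boxes_of(camera, name): "bbox" ([centre column, centre row, width, height] in pixels, round what is visible of it).
- nets.outline_of(camera, name): "pixels" (400x640 bool, what is visible of it) and "bbox" ([centre column, centre row, width, height] in pixels, round what is visible of it).
The state is a dict: "time": time; "joint_pos": joint angles; "joint_vel": joint speeds; "joint_efforts": joint torques, N m; "tool_pos": TCP position; "tool_rot": TCP orientation; "contact_force": force on the tool from outside, world axes, zero at the start; "ft_torque": the same for the moment, N m; "gripper_width": opening from 0.0 (shut) to 1.0 (fully open); "grasp_force": force on a finger pad.
Only numpy, scipy, OpenCV 4.12 (cv2) and the standard library are available. Lean on these libraries where they do the work, as an engineer would, in place of code of your own. Each camera call takes 0.05 s, during which the arm holds its last target. There are 200 camera calls.

## Working session

There is one attempt and no reset: what is moved stays moved. The work goes in short steps, Python scripts to look and compute and a shell command to move; the robot and the scene stay as the last step left them, time stands still between calls to the robot, and variables do not carry over. Pictures are saved under pics/ and viewed, at most 14 in all, crops included, and the job is handed in when it is done.

```bash
mkdir -p pics; python3 - <<'E'
from plant import state, optics, ticket, nets
import cv2, numpy as np
for c in ("top","side"):
    im=optics.grab_frame(c); cv2.imwrite(f"pics/{c}0.png",im[:,:,::-1])
    i=optics.camera_info(c); print(c,{k:np.round(v,3).tolist() for k,v in i.items()})
s=state();print(s)
for n in ["pan1_mid","pan2_mid","pan3_mid","pan4_mid","pan5_mid","pan6_mid","heat","trivet"]:
    for r in nets.boxes_of("top",n): print(n,round(r["confidence"],2),np.round(r["bbox"],0))
E
```

```text
top {'fx': 373.279, 'fy': 373.279, 'cx': 325.09, 'cy': 198.043, 'R': [[-0.029, -1.0, 0.001], [-0.999, 0.029, -0.046], [0.046, -0.002, -0.999]], 't': [0.178, 0.505, 1.042]}
side {'fx': 411.622, 'fy': 411.622, 'cx': 313.508, 'cy': 206.654, 'R': [[-0.853, -0.521, -0.016], [-0.171, 0.309, -0.936], [0.493, -0.796, -0.352]], 't': [0.556, 0.113, 1.034]}
{'time': 0.1, 'joint_pos': array([ 1.02896322e+00,  5.32925860e-02,  1.61418749e+00,  8.86732303e-06,
        1.47602152e+00, -1.19001094e-01]), 'joint_vel': array([ 0.00033745, -0.00125996, -0.0018309 ,  0.000495  , -0.00056294,
       -0.00074845]), 'joint_efforts': array([-1.88945532e-04, -3.94907928e+01, -3.71362674e+01, -1.45358135e-04,
        3.94384697e-03,  3.49352649e-05]), 'tool_pos': array([0.25616094, 0.56945497, 0.23016649]), 'tool_rot': array([-3.13840082e-04,  2.09844905e-01,  9.77734220e-01, -9.01406641e-04]), 'contact_force': array([-0.00968682, -0.1450409 , -0.24459421]), 'ft_torque': array([-0.00488052, -0.01407004, -0.00493086]), 'grasp_force': 0.0, 'gripper_width': 0.9992800587369137}
pan1_mid 0.82 [426. 189.  59.  51.]
pan1_mid 0.57 [234. 200.  39.  44.]
pan2_mid 0.97 [226. 198.  47.  62.]
pan3_mid 0.86 [364. 194.  33.  57.]
pan4_mid 0.68 [272. 206.  30.  52.]
pan4_mid 0.54 [425. 190.  57.  50.]
pan5_mid 0.73 [233. 200.  34.  43.]
heat 0.31 [271. 205.  27.  59.]
trivet 0.97 [174. 207.  48.  47.]
trivet 0.74 [467. 186.   6.   8.]
trivet 0.63 [318. 180.  48.  48.]
```

```bash
python3 - <<'E'
import cv2
a=cv2.imread("pics/top0.png")[130:260,130:520]; cv2.imwrite("pics/top0c.png",cv2.resize(a,(800,267),interpolation=cv2.INTER_CUBIC))
E
```

```text
(no output)
```

View pics/top0.png

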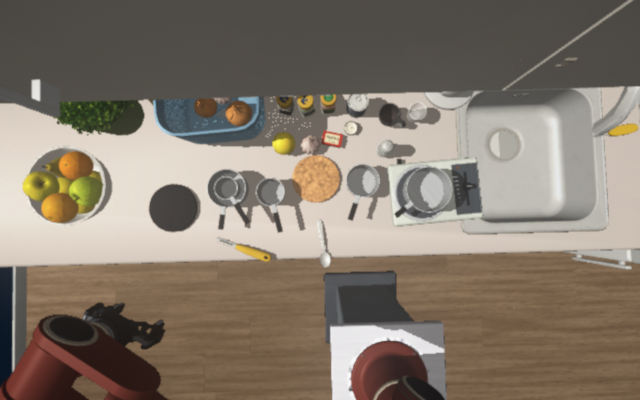

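View pics/side0.png

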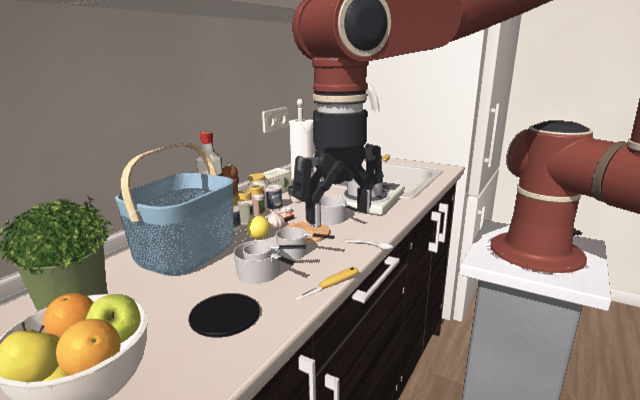

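View pics/top0c.png

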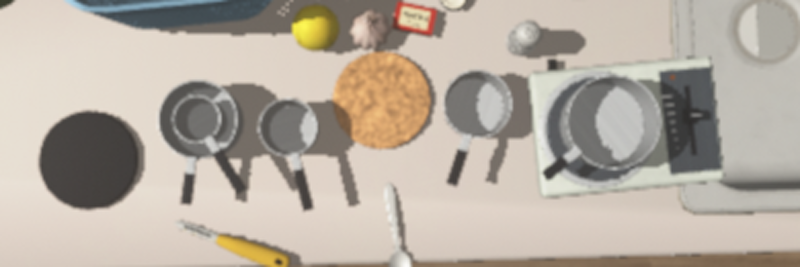

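The cork trivet is at pixel (318,180). The black disc at (174,207) is the look-alike. The pan on the hotplate at (428,188) is pan 1. The one at (228,190) is pan 2 with pan 5 inside, (363,181) looks like pan 3 and (270,190) like pan 4; pan 6 looks absent. Next I'll fit models to the outlines.

```bash
cat > h.py <<'E'
from plant import state, optics, ticket, nets
import cv2, numpy as np
from scipy.spatial.transform import Rotation as Ro
from scipy.optimize import minimize
RIM=[0,.060,.053,.046,.039,.032,.025]; H=[0,.060,.059,.058,.057,.056,.055]
def proj(P,c):
    i=optics.camera_info(c); q=np.atleast_2d(P)@np.array(i["R"]).T+np.array(i["t"])
    return q[:,:2]/q[:,2:]*[i["fx"],i["fy"]]+[i["cx"],i["cy"]]
def unproj(u,v,z,c="top"):
    i=optics.camera_info(c);R=np.array(i["R"]);o=-R.T@np.array(i["t"])
    d=R.T@np.array([(u-i["cx"])/i["fx"],(v-i["cy"])/i["fy"],1]);return o+d*(z-o[2])/d[2]
def render(n,p,z0,c="top",S=4):
    x,y,a=p; m=np.zeros((400*S,640*S),np.uint8); t=np.linspace(0,2*np.pi,40)
    def add(P):
        cv2.fillConvexPoly(m,cv2.convexHull(np.round(proj(P,c)*S+S/2).astype(np.int32)),1)
    ring=lambda r,z:np.c_[x+r*np.cos(t),y+r*np.sin(t),z+0*t]
    add(np.r_[ring(RIM[n],z0+H[n]),ring(RIM[n]-.004,z0)])
    h=np.array([np.cos(a),np.sin(a)]);w=np.array([-h[1],h[0]])
    add(np.array([[*(np.array([x,y])+h*r+w*s),z0+H[n]+.003+dz] for r in(RIM[n]-.002,.112) for s in(-.007,.007) for dz in(-.002,.002)]))
    return m
def fit(n,mask,p0,z0,c="top",S=4):
    M=cv2.resize(mask.astype(np.uint8),None,fx=S,fy=S,interpolation=cv2.INTER_NEAREST)
    def f(p):
        r=render(n,(p[0],p[1],p[2]*10),z0,c,S); return 1-(r&M).sum()/max(1,(r|M).sum())
    b=None
    for a in p0[2]:
        s=[[p0[0],p0[1],a/10]]; s=np.array(s+[s[0]+np.eye(3)[k]*.02 for k in range(3)])
        r=minimize(f,s[0],method="Nelder-Mead",options=dict(initial_simplex=s,xatol=2e-4,fatol=1e-4))
        if b is None or r.fun<b.fun:b=r
    return np.array([b.x[0],b.x[1],b.x[2]*10]),1-b.fun
def plan(wps,start=None):
    """wps: (x,y,z,toolx_yaw); prints rows for consecutive calls"""
    if start is None:
        s=state();p=np.array(s["tool_pos"]);w,*v=s["tool_rot"];R=Ro.from_quat([*v,w])
        print("at",p.round(4),"yaw",round(np.arctan2(R.as_matrix()[1,0],R.as_matrix()[0,0]),3),"j6",round(s["joint_pos"][5],2),"F",np.round(s["contact_force"],1),"w",round(s["gripper_width"],3),"t",s["time"])
    else:
        p=np.array(start[:3]);R=Ro.from_euler("z",start[3])*Ro.from_euler("x",np.pi)
    for q in wps:
        Rt=Ro.from_euler("z",q[3])*Ro.from_euler("x",np.pi); P=np.array(q[:3])
        rv=(R.inv()*Rt).as_rotvec(); d=P-p
        n=int(np.ceil(max(np.linalg.norm(d)/.049,np.linalg.norm(rv)/.147,1))); k=int(np.ceil(n/4))
        for j in range(k):
            dd=R.inv().apply(d/k)/.8; r=rv/k/1.5
            print(np.round(q,3),f"{j+1}/{k} n={int(np.ceil(n/k))}",'{"dx":%.4f,"dy":%.4f,"dz":%.4f,"rx":%.3f,"ry":%.3f,"rz":%.4f}'%(*dd,*r))
            R=R*Ro.from_rotvec(rv/k); p=p+d/k
E
python3 - <<'E'
from h import *
im=optics.grab_frame("top")
def show(n):
    out=nets.outline_of("top",n)
    for r in out: print(n,round(r["confidence"],2),np.round(r["bbox"]),r["pixels"].sum())
    return out
o={n:show(f"pan{n}_mid") for n in (1,2,3,4,5,6)}
def pick(n,u,v):
    L=[r for r in o[n] if abs(r["bbox"][0]-u)<15 and abs(r["bbox"][1]-v)<20]
    return L[0]["pixels"] if L else None
print("uv->",unproj(428,188,.1).round(3))
seed={1:(428,188,.044),3:(363,181,0),4:(270,190,0),5:(230,186,.007)}
A=np.pi+np.array([-.9,-.3,.3,.9])
for n,(u,v,z) in seed.items():
    for nn in o:
        m=pick(nn,u,v+7)
        if m is not None and (nn==n or n in(3,4)):
            x,y,_=unproj(u,v,z+.06); p,s=fit(n,m,(x,y,A),z); print(n,"from net",nn,p.round(4),"iou",round(s,3))
m2=pick(2,228,198);m5=pick(5,232,198)
if m2 is not None:
    mm=m2|(m5 if m5 is not None else m2)
    x,y,_=unproj(227,188,.06); print(2,fit(2,m2,(x,y,A),0), fit(2,mm,(x,y,A),0))
for r in nets.outline_of("top","trivet"):
    print("triv",round(r["confidence"],2),r["bbox"],unproj(*r["bbox"][:2],.01).round(4))
for nm in("heat_grip","plate_top","heat"):
    for r in nets.boxes_of("top",nm): print(nm,round(r["confidence"],2),np.round(r["bbox"],1))
for nm in("salt","garlic","spoon"):
    for r in nets.boxes_of("top",nm)[:1]: print(nm,round(r["confidence"],2),np.round(r["bbox"],1),unproj(*r["bbox"][:2],.03).round(3))
cv2.imwrite("pics/hp.png",cv2.resize(im[150:235,345:490,::-1],(725,425),interpolation=cv2.INTER_CUBIC))
E
```

```text
pan1_mid 0.64 [426. 190.  56.  49.] 1831
pan1_mid 0.33 [233. 199.  38.  46.] 666
pan2_mid 0.78 [226. 199.  46.  60.] 913
pan3_mid 0.81 [363. 193.  33.  57.] 1017
pan3_mid 0.7 [316. 179.  48.  45.] 1788
pan3_mid 0.23 [310. 145.  18.  19.] 283
pan4_mid 0.77 [270. 205.  29.  60.] 803
pan4_mid 0.72 [364. 193.  34.  56.] 1046
pan5_mid 0.66 [235. 201.  38.  42.] 607
pan6_mid 0.56 [363. 192.  36.  56.] 1052
uv-> [ 0.524 -0.103  0.1  ]
1 from net 1 [ 0.5208 -0.1043  2.2131] iou 0.953
3 from net 3 [0.5529 0.0609 2.7949] iou 0.947
3 from net 4 [0.5531 0.0615 2.8038] iou 0.955
3 from net 6 [0.5526 0.0605 2.7944] iou 0.959Traceback (most recent call last):
  File "<stdin>", line 18, in <module>
  File "h.py", line 28, in fit
    r=minimize(f,s[0],method="Nelder-Mead",options=dict(initial_simplex=s,xatol=2e-4,fatol=1e-4))
    res = _minimize_neldermead(fun, x0, args, callback, bounds=bounds,
                               **options)
    fxr = func(xr)
    fx = function(np.copy(x), *(wrapper_args + args))
  File "h.py", line 24, in f
    r=render(n,(p[0],p[1],p[2]*10),z0,c,S); return 1-(r&M).sum()/max(1,(r|M).sum())
  File "h.py", line 19, in render
    add(np.array([[*(np.array([x,y])+h*r+w*s),z0+H[n]+.003+dz] for r in(RIM[n]-.002,.112) for s in(-.007,.007) for dz in(-.002,.002)]))
    ~~~^^^^^^^^^^^^^^^^^^^^^^^^^^^^^^^^^^^^^^^^^^^^^^^^^^^^^^^^^^^^^^^^^^^^^^^^^^^^^^^^^^^^^^^^^^^^^^^^^^^^^^^^^^^^^^^^^^^^^^^^^^^^^^^^
  File "h.py", line 15, in add
    cv2.fillConvexPoly(m,cv2.convexHull(np.round(proj(P,c)*S+S/2).astype(np.int32)),1)
                                                 ~~~~^^^^^
  File "h.py", line 7, in proj
    i=optics.camera_info(c); q=np.atleast_2d(P)@np.array(i["R"]).T+np.array(i["t"])
ValueError: time passes only in moves, steps and waits
```

```bash
sed -i 's/^RIM=/from functools import lru_cache\n@lru_cache\ndef CI(c): return optics.camera_info(c)\nRIM=/; s/i=optics.camera_info(c)/i=CI(c)/' h.py
python3 - <<'E'
from h import *
im=optics.grab_frame("top")
cv2.imwrite("pics/hp.png",cv2.resize(im[150:235,345:490,::-1],(725,425),interpolation=cv2.INTER_CUBIC))
cv2.imwrite("pics/p2.png",cv2.resize(im[160:240,200:300,::-1],(750,600),interpolation=cv2.INTER_CUBIC))
A=np.pi+np.array([-.3,.3])
def get(n,u,v):
    L=[r for r in nets.outline_of("top",f"pan{n}_mid") if abs(r["bbox"][0]-u)<15 and abs(r["bbox"][1]-v)<20]
    return L[0]["pixels"] if L else None
m=get(4,270,205)
if m is not None:
  x,y,_=unproj(270,190,.06)
  for n in(3,4): print(n,fit(n,m,(x,y,A),0))
m2=get(2,228,198);m5=get(5,234,200)
x,y,_=unproj(228,187,.06)
if m5 is not None:
    print(5,fit(5,m5,(x,y,np.pi+np.array([.2,.6])),.007)); 
if m2 is not None: print(2,fit(2,m2,(x,y,np.pi+np.array([-.3,0])),0))
if m2 is not None and m5 is not None: print(2,fit(2,m2|m5,(x,y,np.pi+np.array([-.3,0])),0))
for r in nets.outline_of("top","trivet"):
    print("triv",round(r["confidence"],2),r["bbox"],unproj(*r["bbox"][:2],.01).round(4))
for nm in("heat_grip","plate_top"):
  try:
    for r in nets.boxes_of("top",nm): print(nm,round(r["confidence"],2),np.round(r["bbox"],1))
  except Exception as e: print(nm,e)
for nm in("salt","garlic","spoon"):
    for r in nets.boxes_of("top",nm)[:1]: print(nm,round(r["confidence"],2),np.round(r["bbox"],1),unproj(*r["bbox"][:2],.03).round(3))
E
```

```text
3 (array([0.53095047, 0.311082  , 3.36031036]), np.float64(0.7195548304393428))
4 (array([0.53011247, 0.3109389 , 3.35985864]), np.float64(0.9132805497460412))
5 (array([0.54334203, 0.43009928, 3.68733571]), np.float64(0.9262423073390282))
2 (array([0.54310712, 0.43009432, 3.00521235]), np.float64(0.5957280541807762))
2 (array([0.54310148, 0.43009465, 3.00656538]), np.float64(0.8863316865485802))
triv 0.87 [316.2, 179.2, 46.7, 46.7] [0.5644 0.1871 0.01  ]
triv 0.55 [176.1, 206.9, 48.1, 48.4] [0.4974 0.5847 0.01  ]
plate_top 0.79 [434.8 192.6  95.7  69.1]
salt 0.82 [385.8 149.3  17.2  16.8] [ 0.641 -0.01   0.03 ]
spoon 0.53 [324.4 243.8  16.8  49.4] [0.383 0.169 0.03 ]
```

View pics/hp.png

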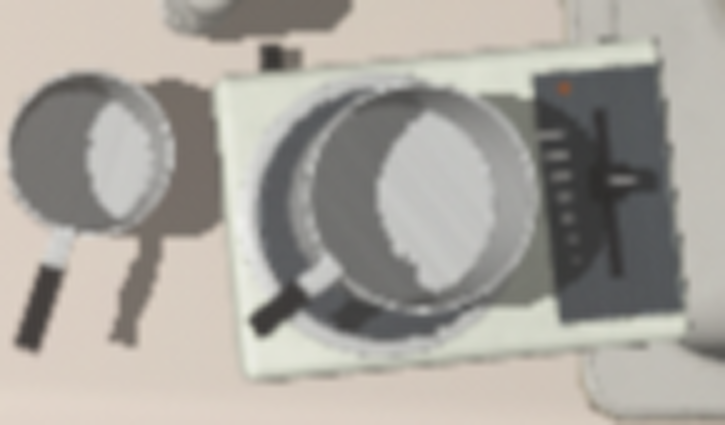

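View pics/p2.png

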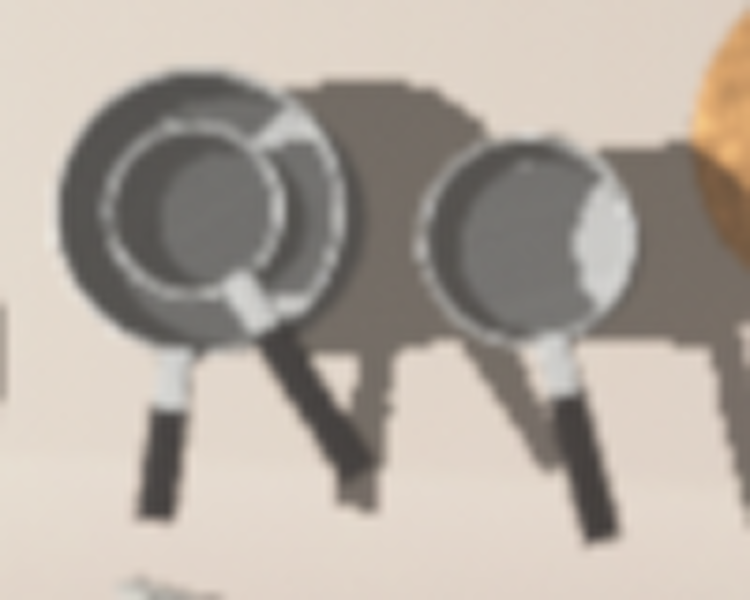

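Pan 1 stands on the plate, and the slide's grip is mid-slot at about px (469,186). The slot runs from (465,172) to (468,205). Pan 5 sits inside pan 2, their handles about 0.7 rad apart, and pan 3 is empty, so pan 6 is absent. Next: check the fits and plan the slide push.

```bash
python3 - <<'E'
from h import *
print("slot",unproj(465,172,.034).round(4),unproj(468.4,205,.034).round(4),"grip top",unproj(469.5,186,.058).round(4))
F={1:(.5208,-.1043,2.2131,.044),2:(.5431,.4301,3.0066,0),5:(.5433,.4301,3.687,.007),4:(.5301,.3109,3.36,0),3:(.5529,.0609,2.795,0)}
for n,(x,y,a,z) in F.items():
    h=np.array([np.cos(a),np.sin(a)])
    t=[[*(np.array([x,y])+h*.112),z+H[n]+.003],[x,y,z+H[n]]]; print(n,proj(np.array(t),"top").round(1).tolist())
plan([(.57,-.2,.2,2.719)])
E
```

```text
slot [ 0.5702 -0.2262  0.034 ] [ 0.4785 -0.2314  0.034 ] grip top [ 0.5294 -0.2275  0.058 ]
1 [[395.3, 216.4], [428.8, 189.3]]
2 [[220.8, 229.4], [226.0, 187.9]]
5 [[247.7, 222.8], [225.6, 187.7]]
4 [[280.2, 231.9], [270.4, 191.5]]
3 [[349.8, 219.8], [362.6, 180.4]]
at [0.2564 0.5699 0.2313] yaw 2.719 j6 -0.12 F [ 0.2 -0.8 -0.8] w 1.003 t 1.35
[ 0.57  -0.2    0.2    2.719] 1/5 n=4 {"dx":-0.1505,"dy":-0.1434,"dz":0.0078,"rx":-0.000,"ry":0.000,"rz":-0.0000}
[ 0.57  -0.2    0.2    2.719] 2/5 n=4 {"dx":-0.1505,"dy":-0.1434,"dz":0.0078,"rx":-0.000,"ry":0.000,"rz":-0.0000}
[ 0.57  -0.2    0.2    2.719] 3/5 n=4 {"dx":-0.1505,"dy":-0.1434,"dz":0.0078,"rx":-0.000,"ry":0.000,"rz":-0.0000}
[ 0.57  -0.2    0.2    2.719] 4/5 n=4 {"dx":-0.1504,"dy":-0.1434,"dz":0.0078,"rx":-0.000,"ry":0.000,"rz":-0.0000}
[ 0.57  -0.2    0.2    2.719] 5/5 n=4 {"dx":-0.1504,"dy":-0.1434,"dz":0.0078,"rx":-0.000,"ry":0.000,"rz":-0.0000}
```

```bash
python3 - <<'E'
from h import *
plan([(.3,.35,.23,2.2),(.585,-.2255,.2,1.628),(.585,-.2255,.042,1.628),(.535,-.2283,.042,1.628)])
E
```

```text
at [0.2564 0.5699 0.2313] yaw 2.719 j6 -0.12 F [ 0.2 -0.8 -0.8] w 1.003 t 1.35
[0.3  0.35 0.23 2.2 ] 1/2 n=3 {"dx":-0.0812,"dy":-0.1142,"dz":0.0008,"rx":-0.000,"ry":0.000,"rz":0.1729}
[0.3  0.35 0.23 2.2 ] 2/2 n=3 {"dx":-0.1078,"dy":-0.0895,"dz":0.0008,"rx":-0.000,"ry":0.000,"rz":0.1729}
[ 0.585 -0.226  0.2    1.628] 1/4 n=4 {"dx":-0.1978,"dy":-0.0338,"dz":0.0094,"rx":-0.000,"ry":-0.000,"rz":0.0953}
[ 0.585 -0.226  0.2    1.628] 2/4 n=4 {"dx":-0.2006,"dy":-0.0053,"dz":0.0094,"rx":-0.000,"ry":-0.000,"rz":0.0953}
[ 0.585 -0.226  0.2    1.628] 3/4 n=4 {"dx":-0.1993,"dy":0.0234,"dz":0.0094,"rx":-0.000,"ry":-0.000,"rz":0.0953}
[ 0.585 -0.226  0.2    1.628] 4/4 n=4 {"dx":-0.1940,"dy":0.0515,"dz":0.0094,"rx":-0.000,"ry":-0.000,"rz":0.0953}
[ 0.585 -0.226  0.042  1.628] 1/1 n=4 {"dx":0.0000,"dy":-0.0000,"dz":0.1975,"rx":0.000,"ry":0.000,"rz":0.0000}
[ 0.535 -0.228  0.042  1.628] 1/1 n=2 {"dx":0.0001,"dy":-0.0626,"dz":0.0000,"rx":0.000,"ry":0.000,"rz":0.0000}
```

```bash
python3 -m inch '[{"dx":-0.0812,"dy":-0.1142,"dz":0.0008,"rz":0.1729},{"dx":-0.0812,"dy":-0.1142,"dz":0.0008,"rz":0.1729},{"dx":-0.0812,"dy":-0.1142,"dz":0.0008,"rz":0.1729},{"dx":-0.0812,"dy":-0.1142,"dz":0.0008,"rz":0.1729}]' -1
python3 -m inch '[{"dx":-0.1078,"dy":-0.0895,"dz":0.0008,"rz":0.1729},{"dx":-0.1078,"dy":-0.0895,"dz":0.0008,"rz":0.1729},{"dx":-0.1078,"dy":-0.0895,"dz":0.0008,"rz":0.1729},{"dx":-0.1078,"dy":-0.0895,"dz":0.0008,"rz":0.1729}]'
python3 -m inch '[{"dx":-0.1978,"dy":-0.0338,"dz":0.0094,"rz":0.0953},{"dx":-0.1978,"dy":-0.0338,"dz":0.0094,"rz":0.0953},{"dx":-0.1978,"dy":-0.0338,"dz":0.0094,"rz":0.0953},{"dx":-0.1978,"dy":-0.0338,"dz":0.0094,"rz":0.0953},{"dx":-0.1978,"dy":-0.0338,"dz":0.0094,"rz":0.0953}]'
python3 -m inch '[{"dx":-0.2006,"dy":-0.0053,"dz":0.0094,"rz":0.0953},{"dx":-0.2006,"dy":-0.0053,"dz":0.0094,"rz":0.0953},{"dx":-0.2006,"dy":-0.0053,"dz":0.0094,"rz":0.0953},{"dx":-0.2006,"dy":-0.0053,"dz":0.0094,"rz":0.0953},{"dx":-0.2006,"dy":-0.0053,"dz":0.0094,"rz":0.0953}]'
python3 - <<'E'
from h import *
plan([(.585,-.2255,.2,1.628),(.585,-.2255,.042,1.628),(.535,-.2283,.042,1.628)])
E
```

```text
at [0.2564 0.5699 0.2313] yaw 2.719 j6 -0.12 F [ 0.2 -0.8 -0.8] w 1.003 t 1.35
[ 0.585 -0.226  0.2    1.628] 1/5 n=4 {"dx":-0.1565,"dy":-0.1476,"dz":0.0078,"rx":-0.000,"ry":0.000,"rz":0.1454}
[ 0.585 -0.226  0.2    1.628] 2/5 n=4 {"dx":-0.1847,"dy":-0.1103,"dz":0.0078,"rx":-0.000,"ry":0.000,"rz":0.1454}
[ 0.585 -0.226  0.2    1.628] 3/5 n=4 {"dx":-0.2042,"dy":-0.0677,"dz":0.0078,"rx":-0.000,"ry":0.000,"rz":0.1454}
[ 0.585 -0.226  0.2    1.628] 4/5 n=4 {"dx":-0.2140,"dy":-0.0219,"dz":0.0078,"rx":-0.000,"ry":0.000,"rz":0.1454}
[ 0.585 -0.226  0.2    1.628] 5/5 n=4 {"dx":-0.2137,"dy":0.0250,"dz":0.0078,"rx":-0.000,"ry":0.000,"rz":0.1454}
[ 0.585 -0.226  0.042  1.628] 1/1 n=4 {"dx":0.0000,"dy":-0.0000,"dz":0.1975,"rx":0.000,"ry":0.000,"rz":-0.0000}
[ 0.535 -0.228  0.042  1.628] 1/1 n=2 {"dx":0.0001,"dy":-0.0626,"dz":0.0000,"rx":0.000,"ry":0.000,"rz":-0.0000}validation failed for argument at $[0]...
validation failed for argument at $[0]...
validation failed for argument at $[0]...
validation failed for argument at $[0]...
```

```bash
python3 -m inch '[{"dx":-0.0812,"dy":-0.1142,"dz":0.0008,"rx":0,"ry":0,"rz":0.1729},{"dx":-0.0812,"dy":-0.1142,"dz":0.0008,"rx":0,"ry":0,"rz":0.1729},{"dx":-0.0812,"dy":-0.1142,"dz":0.0008,"rx":0,"ry":0,"rz":0.1729},{"dx":-0.0812,"dy":-0.1142,"dz":0.0008,"rx":0,"ry":0,"rz":0.1729}]' -1
python3 - <<'E'
from h import *
plan([(.3,.35,.23,2.2),(.585,-.2255,.2,1.628)])
E
```

```text
time: 1.75
tool_pos: [0.2786, 0.4589, 0.2308]
tool_rot: [0.0, 0.335, 0.942, 0.0]
contact_force: [0.5, 0.8, 0.0]
gripper_width: 0.327
grasp_force: 0.0
at [0.2786 0.4589 0.2308] yaw 2.458 j6 -0.0 F [0.5 0.8 0. ] w 0.327 t 1.75
[0.3  0.35 0.23 2.2 ] 1/1 n=3 {"dx":-0.1067,"dy":-0.0886,"dz":0.0009,"rx":0.000,"ry":-0.000,"rz":0.1719}
[ 0.585 -0.226  0.2    1.628] 1/4 n=4 {"dx":-0.1978,"dy":-0.0338,"dz":0.0094,"rx":-0.000,"ry":-0.000,"rz":0.0953}
[ 0.585 -0.226  0.2    1.628] 2/4 n=4 {"dx":-0.2006,"dy":-0.0053,"dz":0.0094,"rx":-0.000,"ry":-0.000,"rz":0.0953}
[ 0.585 -0.226  0.2    1.628] 3/4 n=4 {"dx":-0.1993,"dy":0.0234,"dz":0.0094,"rx":-0.000,"ry":-0.000,"rz":0.0953}
[ 0.585 -0.226  0.2    1.628] 4/4 n=4 {"dx":-0.1940,"dy":0.0515,"dz":0.0094,"rx":-0.000,"ry":-0.000,"rz":0.0953}
```

```bash
python3 -m inch '[{"dx":-0.1067,"dy":-0.0886,"dz":0.0009,"rx":0,"ry":0,"rz":0.1719},{"dx":-0.1067,"dy":-0.0886,"dz":0.0009,"rx":0,"ry":0,"rz":0.1719},{"dx":-0.1067,"dy":-0.0886,"dz":0.0009,"rx":0,"ry":0,"rz":0.1719},{"dx":-0.1067,"dy":-0.0886,"dz":0.0009,"rx":0,"ry":0,"rz":0.1719}]' | head -2
python3 -m inch '[{"dx":-0.1978,"dy":-0.0338,"dz":0.0094,"rx":0,"ry":0,"rz":0.0953},{"dx":-0.1978,"dy":-0.0338,"dz":0.0094,"rx":0,"ry":0,"rz":0.0953},{"dx":-0.1978,"dy":-0.0338,"dz":0.0094,"rx":0,"ry":0,"rz":0.0953},{"dx":-0.1978,"dy":-0.0338,"dz":0.0094,"rx":0,"ry":0,"rz":0.0953},{"dx":-0.1978,"dy":-0.0338,"dz":0.0094,"rx":0,"ry":0,"rz":0.0953}]' | head -2
python3 -m inch '[{"dx":-0.2006,"dy":-0.0053,"dz":0.0094,"rx":0,"ry":0,"rz":0.0953},{"dx":-0.2006,"dy":-0.0053,"dz":0.0094,"rx":0,"ry":0,"rz":0.0953},{"dx":-0.2006,"dy":-0.0053,"dz":0.0094,"rx":0,"ry":0,"rz":0.0953},{"dx":-0.2006,"dy":-0.0053,"dz":0.0094,"rx":0,"ry":0,"rz":0.0953},{"dx":-0.2006,"dy":-0.0053,"dz":0.0094,"rx":0,"ry":0,"rz":0.0953}]' | head -2
python3 -m inch '[{"dx":-0.1993,"dy":0.0234,"dz":0.0094,"rx":0,"ry":0,"rz":0.0953},{"dx":-0.1993,"dy":0.0234,"dz":0.0094,"rx":0,"ry":0,"rz":0.0953},{"dx":-0.1993,"dy":0.0234,"dz":0.0094,"rx":0,"ry":0,"rz":0.0953},{"dx":-0.1993,"dy":0.0234,"dz":0.0094,"rx":0,"ry":0,"rz":0.0953},{"dx":-0.1993,"dy":0.0234,"dz":0.0094,"rx":0,"ry":0,"rz":0.0953}]' | head -2
python3 -m inch '[{"dx":-0.1940,"dy":0.0515,"dz":0.0094,"rx":0,"ry":0,"rz":0.0953},{"dx":-0.1940,"dy":0.0515,"dz":0.0094,"rx":0,"ry":0,"rz":0.0953},{"dx":-0.1940,"dy":0.0515,"dz":0.0094,"rx":0,"ry":0,"rz":0.0953},{"dx":-0.1940,"dy":0.0515,"dz":0.0094,"rx":0,"ry":0,"rz":0.0953},{"dx":-0.1940,"dy":0.0515,"dz":0.0094,"rx":0,"ry":0,"rz":0.0953}]'
python3 - <<'E'
from h import *
plan([(.585,-.2255,.042,1.628),(.535,-.2283,.042,1.628)])
E
```

```text
time: 2.15
tool_pos: [0.3003, 0.3512, 0.2306]
time: 2.65
tool_pos: [0.3722, 0.2077, 0.2228]
time: 3.15
tool_pos: [0.4434, 0.0645, 0.2149]
time: 3.65
tool_pos: [0.515, -0.0787, 0.2072]
time: 4.15
tool_pos: [0.5864, -0.2221, 0.1996]
tool_rot: [-0.001, 0.686, 0.728, 0.0]
contact_force: [0.1, 0.1, -0.4]
gripper_width: -0.003
grasp_force: 0.0
at [ 0.5864 -0.2221  0.1996] yaw 1.631 j6 -0.54 F [ 0.1  0.1 -0.4] w -0.003 t 4.15
[ 0.585 -0.226  0.042  1.628] 1/1 n=4 {"dx":-0.0044,"dy":-0.0018,"dz":0.1969,"rx":-0.000,"ry":-0.001,"rz":0.0020}
[ 0.535 -0.228  0.042  1.628] 1/1 n=2 {"dx":0.0001,"dy":-0.0626,"dz":0.0000,"rx":0.000,"ry":0.000,"rz":0.0000}
```

```bash
python3 -m inch '[{"dx":-0.0044,"dy":-0.0018,"dz":0.197,"rx":0,"ry":0,"rz":0.002},{"dx":-0.0044,"dy":-0.0018,"dz":0.197,"rx":0,"ry":0,"rz":0.002},{"dx":-0.0044,"dy":-0.0018,"dz":0.197,"rx":0,"ry":0,"rz":0.002},{"dx":-0.0044,"dy":-0.0018,"dz":0.197,"rx":0,"ry":0,"rz":0.002},{"dx":-0.0044,"dy":-0.0018,"dz":0.197,"rx":0,"ry":0,"rz":0.002}]'
python3 -m inch '[{"dx":0,"dy":-0.02,"dz":0,"rx":0,"ry":0,"rz":0},{"dx":0,"dy":-0.04,"dz":0,"rx":0,"ry":0,"rz":0},{"dx":0,"dy":-0.0626,"dz":0,"rx":0,"ry":0,"rz":0},{"dx":0,"dy":-0.0626,"dz":0,"rx":0,"ry":0,"rz":0}]'
python3 -m inch '[{"dx":0,"dy":-0.01,"dz":0,"rx":0,"ry":0,"rz":0},{"dx":0,"dy":-0.02,"dz":0,"rx":0,"ry":0,"rz":0},{"dx":0,"dy":-0.03,"dz":0,"rx":0,"ry":0,"rz":0},{"dx":0,"dy":-0.03,"dz":0,"rx":0,"ry":0,"rz":0}]'
```

```text
time: 4.65
tool_pos: [0.5833, -0.2245, 0.0412]
tool_rot: [-0.002, 0.686, 0.727, -0.0]
contact_force: [0.4, 0.3, 1.1]
gripper_width: 0.004
grasp_force: 0.0
time: 5.05
tool_pos: [0.536, -0.2307, 0.0468]
tool_rot: [0.003, 0.687, 0.727, 0.001]
contact_force: [0.9, 0.1, -0.1]
gripper_width: -0.0
grasp_force: 0.0
time: 5.45
tool_pos: [0.5108, -0.232, 0.0432]
tool_rot: [0.001, 0.687, 0.726, 0.0]
contact_force: [1.1, -0.9, 1.3]
gripper_width: 0.002
grasp_force: 1.3
```

```bash
python3 -m inch '[{"dx":0,"dy":-0.0050,"dz":0,"rx":0,"ry":0,"rz":0},{"dx":0,"dy":-0.01,"dz":0,"rx":0,"ry":0,"rz":0},{"dx":0,"dy":-0.01,"dz":0,"rx":0,"ry":0,"rz":0}]' | grep -E "pos|force"
python3 -m inch '[{"dx":0,"dy":-0.0050,"dz":0,"rx":0,"ry":0,"rz":0},{"dx":0,"dy":-0.0050,"dz":0,"rx":0,"ry":0,"rz":0}]'| grep -E "pos|force"
python3 - <<'E'
from h import *
im=optics.grab_frame("top")
cv2.imwrite("pics/hp2.png",cv2.resize(im[150:235,345:490,::-1],(725,425),interpolation=cv2.INTER_CUBIC))
E
```

```text
tool_pos: [0.5099, -0.2321, 0.0439]
contact_force: [26.7, 2.0, -11.0]
grasp_force: 13.2
tool_pos: [0.5094, -0.2322, 0.0442]
contact_force: [39.7, 2.2, -18.9]
grasp_force: 19.4
```

View pics/hp2.png

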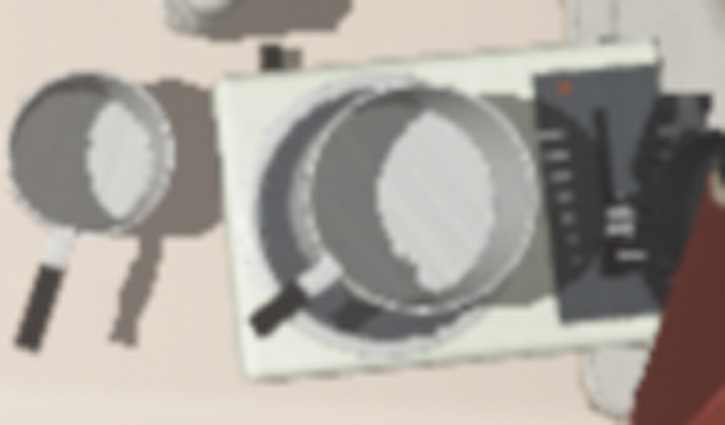

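The grip now sits at crop (630,255), at the near end of the slot, and 40 N against the stop confirms it: heat is off. Next I back off and go to pan 1's handle.

```bash
python3 -m inch '[{"dx":0,"dy":0.035,"dz":0,"rx":0,"ry":0,"rz":0},{"dx":0,"dy":0.035,"dz":-0.06,"rx":0,"ry":0,"rz":0},{"dx":0,"dy":0.035,"dz":-0.12,"rx":0,"ry":0,"rz":0},{"dx":0,"dy":0.035,"dz":-0.18,"rx":0,"ry":0,"rz":0},{"dx":0,"dy":0.035,"dz":-0.18,"rx":0,"ry":0,"rz":0}]' | grep -E "pos|force"
python3 - <<'E'
from h import *
plan([(.468,-.034,.19,2.213),(.468,-.034,.087,2.213)])
E
```

```text
tool_pos: [0.5299, -0.2328, 0.1944]
contact_force: [0.7, -1.1, 1.6]
grasp_force: 0.0
at [ 0.5299 -0.2328  0.1944] yaw 1.627 j6 -0.6 F [ 0.7 -1.1  1.6] w -0.0 t 6.5
[ 0.468 -0.034  0.19   2.213] 1/2 n=3 {"dx":0.1263,"dy":-0.0316,"dz":0.0015,"rx":0.002,"ry":0.003,"rz":-0.1954}
[ 0.468 -0.034  0.19   2.213] 2/2 n=3 {"dx":0.1300,"dy":0.0062,"dz":0.0022,"rx":0.002,"ry":0.003,"rz":-0.1954}
[ 0.468 -0.034  0.087  2.213] 1/1 n=3 {"dx":-0.0000,"dy":0.0000,"dz":0.1288,"rx":0.000,"ry":-0.000,"rz":-0.0000}
```

```bash
python3 -m inch '[{"dx":0.1263,"dy":-0.0316,"dz":0.0015,"rx":0,"ry":0,"rz":-0.1954},{"dx":0.1263,"dy":-0.0316,"dz":0.0015,"rx":0,"ry":0,"rz":-0.1954},{"dx":0.1263,"dy":-0.0316,"dz":0.0015,"rx":0,"ry":0,"rz":-0.1954}]' 0.2 | grep pos
python3 -m inch '[{"dx":0.13,"dy":0.0062,"dz":0.0022,"rx":0,"ry":0,"rz":-0.1954},{"dx":0.13,"dy":0.0062,"dz":0.0022,"rx":0,"ry":0,"rz":-0.1954},{"dx":0.13,"dy":0.0062,"dz":0.0022,"rx":0,"ry":0,"rz":-0.1954},{"dx":0.13,"dy":0.0062,"dz":0.0022,"rx":0,"ry":0,"rz":-0.1954}]' | grep -E "pos|width"
python3 - <<'E'
from h import *
plan([(.468,-.034,.087,2.213)])
im=optics.grab_frame("top")
L=nets.outline_of("top","pan1_mid")
for r in L[:1]:
    print(r["bbox"],fit(1,r["pixels"],(.5208,-.1043,[2.2]),.044))
E
```

```text
tool_pos: [0.4929, -0.1272, 0.1827]
tool_pos: [0.464, -0.0312, 0.1824]
gripper_width: 0.602
at [ 0.464  -0.0312  0.1824] yaw 2.214 j6 -0.87 F [0.4 0.3 0.6] w 0.602 t 7.2
[ 0.468 -0.034  0.087  2.213] 1/1 n=2 {"dx":-0.0059,"dy":0.0021,"dz":0.1192,"rx":-0.001,"ry":-0.000,"rz":0.0006}
[425.1, 189.9, 54.5, 46.9] (array([ 0.52457486, -0.10439715,  2.22674371]), np.float64(0.298973439791429))
```

```bash
python3 -m inch '[{"dx":-0.0059,"dy":0.0021,"dz":0.06,"rx":0,"ry":0,"rz":0},{"dx":-0.0059,"dy":0.0021,"dz":0.1192,"rx":0,"ry":0,"rz":0},{"dx":-0.0059,"dy":0.0021,"dz":0.1192,"rx":0,"ry":0,"rz":0},{"dx":-0.0059,"dy":0.0021,"dz":0.1192,"rx":0,"ry":0,"rz":0}]' | grep -E "pos|force"
python3 -m inch '[{"dx":0,"dy":0,"dz":0,"rx":0,"ry":0,"rz":0},{"dx":0,"dy":0,"dz":0,"rx":0,"ry":0,"rz":0},{"dx":0,"dy":0,"dz":0,"rx":0,"ry":0,"rz":0},{"dx":0,"dy":0,"dz":0,"rx":0,"ry":0,"rz":0},{"dx":0,"dy":0,"dz":0,"rx":0,"ry":0,"rz":0}]' -1
python3 -m inch '[{"dx":0,"dy":0,"dz":-0.005,"rx":0,"ry":0,"rz":0},{"dx":0,"dy":0,"dz":-0.005,"rx":0,"ry":0,"rz":0}]'
```

```text
tool_pos: [0.4686, -0.0355, 0.0877]
contact_force: [0.2, 0.3, 0.8]
grasp_force: 0.0
time: 8.2
tool_pos: [0.4705, -0.0348, 0.0905]
tool_rot: [0.002, 0.448, 0.894, 0.0]
contact_force: [-1.9, -0.1, 7.2]
gripper_width: 0.138
grasp_force: 58.4
time: 8.4
tool_pos: [0.4692, -0.0345, 0.0927]
tool_rot: [0.0, 0.448, 0.894, 0.0]
contact_force: [-0.4, 1.1, -1.1]
gripper_width: 0.138
grasp_force: 58.5
```

```bash
python3 -m inch '[{"dx":0,"dy":0,"dz":-0.03,"rx":0,"ry":0,"rz":0},{"dx":0,"dy":0,"dz":-0.07,"rx":0,"ry":0,"rz":0},{"dx":0,"dy":0,"dz":-0.11,"rx":0,"ry":0,"rz":0},{"dx":0,"dy":0,"dz":-0.125,"rx":0,"ry":0,"rz":0},{"dx":0,"dy":0,"dz":-0.125,"rx":0,"ry":0,"rz":0}]' | grep -E "pos|force|width"
python3 - <<'E'
from h import *
plan([(.4872,.2293,.19,2.6416),(.4872,.2293,.066,2.6416),(.4872,.2293,.057,2.6416)])
E
```

```text
tool_pos: [0.4699, -0.0347, 0.1936]
contact_force: [0.4, -0.1, -2.7]
gripper_width: 0.141
grasp_force: 58.6
at [ 0.4699 -0.0347  0.1936] yaw 2.213 j6 -0.87 F [ 0.4 -0.1 -2.7] w 0.141 t 8.9
[0.487 0.229 0.19  2.642] 1/2 n=3 {"dx":0.1257,"dy":0.1075,"dz":0.0022,"rx":0.001,"ry":0.001,"rz":-0.1428}
[0.487 0.229 0.19  2.642] 2/2 n=3 {"dx":0.0999,"dy":0.1318,"dz":0.0022,"rx":0.001,"ry":0.001,"rz":-0.1428}
[0.487 0.229 0.066 2.642] 1/1 n=3 {"dx":0.0000,"dy":-0.0000,"dz":0.1550,"rx":0.000,"ry":-0.000,"rz":-0.0000}
[0.487 0.229 0.057 2.642] 1/1 n=1 {"dx":0.0000,"dy":-0.0000,"dz":0.0113,"rx":0.000,"ry":0.000,"rz":0.0000}
```

```bash
python3 -m inch '[{"dx":0.1257,"dy":0.1075,"dz":0.0022,"rx":0,"ry":0,"rz":-0.1428},{"dx":0.1257,"dy":0.1075,"dz":0.0022,"rx":0,"ry":0,"rz":-0.1428},{"dx":0.1257,"dy":0.1075,"dz":0.0022,"rx":0,"ry":0,"rz":-0.1428}]' | grep -E "pos"
python3 -m inch '[{"dx":0.0999,"dy":0.1318,"dz":0.0022,"rx":0,"ry":0,"rz":-0.1428},{"dx":0.0999,"dy":0.1318,"dz":0.0022,"rx":0,"ry":0,"rz":-0.1428},{"dx":0.0999,"dy":0.1318,"dz":0.0022,"rx":0,"ry":0,"rz":-0.1428},{"dx":0.0999,"dy":0.1318,"dz":0.0022,"rx":0,"ry":0,"rz":-0.1428},{"dx":0.0999,"dy":0.1318,"dz":0.0022,"rx":0,"ry":0,"rz":-0.1428}]' | grep -E "pos"
python3 - <<'E'
from h import *
plan([(.4872,.2293,.065,2.6416)])
im=optics.grab_frame("top")
for r in nets.outline_of("top","pan1_mid")[:2]: print(r["confidence"],r["bbox"],unproj(*r["bbox"][:2],.165))
cv2.imwrite("pics/c1.png",cv2.resize(im[130:250,250:400,::-1],(750,600),interpolation=cv2.INTER_CUBIC))
E
```

```text
tool_pos: [0.4758, 0.0997, 0.1872]
tool_pos: [0.4847, 0.2296, 0.1855]
at [0.4847 0.2296 0.1855] yaw 2.643 j6 -0.77 F [-0.3 -0.4 -2.1] w 0.139 t 9.7
[0.487 0.229 0.065 2.642] 1/1 n=3 {"dx":-0.0034,"dy":0.0017,"dz":0.1506,"rx":-0.003,"ry":-0.002,"rz":0.0010}
0.61 [315.7, 168.6, 49.2, 44.1] [0.57517887 0.18444301 0.165     ]
```

View pics/c1.png

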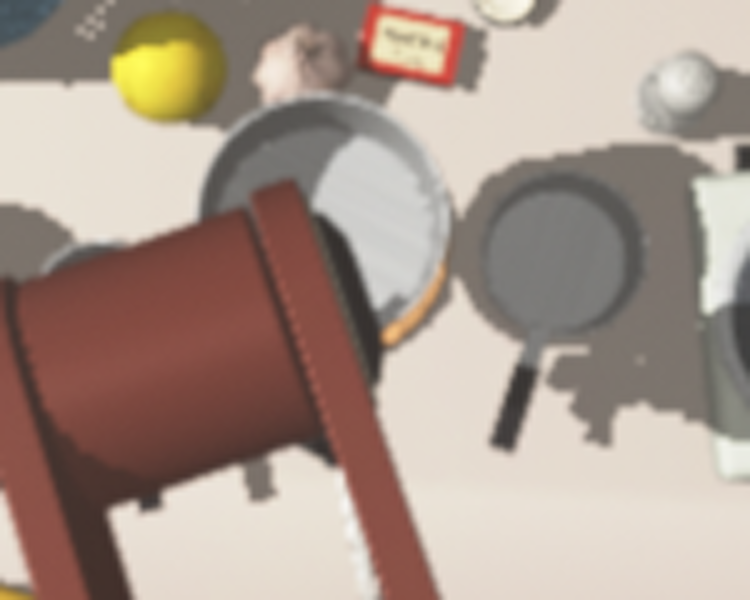

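Pan 1 hangs over the cork with its rim centre at about px (315,174), or (0.563,0.186), so it is centred. Lowering.

```bash
python3 -m inch '[{"dx":-0.0034,"dy":0.0017,"dz":0.05,"rx":0,"ry":0,"rz":0},{"dx":-0.0034,"dy":0.0017,"dz":0.10,"rx":0,"ry":0,"rz":0},{"dx":-0.0034,"dy":0.0017,"dz":0.14,"rx":0,"ry":0,"rz":0},{"dx":-0.0034,"dy":0.0017,"dz":0.15,"rx":0,"ry":0,"rz":0},{"dx":-0.0034,"dy":0.0017,"dz":0.15,"rx":0,"ry":0,"rz":0}]' | grep -E "pos|force"
python3 -m inch '[{"dx":0,"dy":0,"dz":0.005,"rx":0,"ry":0,"rz":0},{"dx":0,"dy":0,"dz":0.01,"rx":0,"ry":0,"rz":0},{"dx":0,"dy":0,"dz":0.01,"rx":0,"ry":0,"rz":0}]' | grep -E "pos|force"
python3 -m inch '[{"dx":0,"dy":0,"dz":0.003,"rx":0,"ry":0,"rz":0},{"dx":0,"dy":0,"dz":0.003,"rx":0,"ry":0,"rz":0}]' | grep -E "pos|force"
```

```text
tool_pos: [0.4881, 0.2281, 0.0669]
contact_force: [0.3, 0.6, -1.4]
grasp_force: 59.0
tool_pos: [0.4901, 0.2295, 0.0616]
contact_force: [-0.3, 0.4, -2.1]
grasp_force: 59.0
tool_pos: [0.4897, 0.2295, 0.0585]
contact_force: [0.6, 0.1, -1.4]
grasp_force: 59.0
```

```bash
python3 -m inch '[{"dx":0,"dy":0,"dz":0.003,"rx":0,"ry":0,"rz":0},{"dx":0,"dy":0,"dz":0.003,"rx":0,"ry":0,"rz":0}]' | grep -E "pos|force"
python3 -m inch '[{"dx":0,"dy":0,"dz":0.0025,"rx":0,"ry":0,"rz":0},{"dx":0,"dy":0,"dz":0.0025,"rx":0,"ry":0,"rz":0}]' | grep -E "pos|force"
```

```text
tool_pos: [0.4899, 0.2298, 0.0568]
contact_force: [-3.0, 0.4, 3.5]
grasp_force: 59.4
tool_pos: [0.4897, 0.2301, 0.0565]
contact_force: [-8.6, -0.6, 15.2]
grasp_force: 60.4
```

```bash
python3 -m inch '[{"dx":0,"dy":0,"dz":0,"rx":0,"ry":0,"rz":0},{"dx":0,"dy":0,"dz":0,"rx":0,"ry":0,"rz":0},{"dx":0,"dy":0,"dz":0,"rx":0,"ry":0,"rz":0}]' -0.2 | grep -E "width|force"
python3 -m inch '[{"dx":0,"dy":0,"dz":-0.06,"rx":0,"ry":0,"rz":0},{"dx":0,"dy":0,"dz":-0.12,"rx":0,"ry":0,"rz":0},{"dx":0,"dy":0,"dz":-0.17,"rx":0,"ry":0,"rz":0},{"dx":0,"dy":0,"dz":-0.17,"rx":0,"ry":0,"rz":0}]' | grep -E "pos|force"
python3 - <<'E'
from h import *
plan([(.468,.3844,.17,3.687),(.468,.3844,.0465,3.687)])
E
```

```text
contact_force: [0.0, -0.4, 0.2]
gripper_width: 0.4
grasp_force: 0.0
tool_pos: [0.4932, 0.2305, 0.1974]
contact_force: [1.1, 0.3, -0.5]
grasp_force: 0.0
at [0.4932 0.2305 0.1974] yaw 2.641 j6 -0.77 F [ 1.1  0.3 -0.5] w 0.397 t 11.9
[0.468 0.384 0.17  3.687] 1/2 n=4 {"dx":0.0601,"dy":0.0766,"dz":0.0173,"rx":0.001,"ry":0.004,"rz":-0.3485}
[0.468 0.384 0.17  3.687] 2/2 n=4 {"dx":0.0137,"dy":0.0964,"dz":0.0174,"rx":0.001,"ry":0.004,"rz":-0.3485}
[0.468 0.384 0.046 3.687] 1/1 n=3 {"dx":-0.0000,"dy":-0.0000,"dz":0.1544,"rx":-0.000,"ry":-0.000,"rz":-0.0000}
```

```bash
python3 - <<'E'
from h import *
im=optics.grab_frame("top")
cv2.imwrite("pics/a.png",cv2.resize(im[140:250,200:380,::-1],(800,489),interpolation=cv2.INTER_CUBIC))
for n,u,v in((5,234,200),(2,226,199)):
  for r in nets.outline_of("top",f"pan{n}_mid")[:2]: print(n,round(r["confidence"],2),r["bbox"])
E
```

```text
5 0.6 [231.9, 200.8, 32.1, 43.0]
5 0.55 [385.6, 149.7, 18.4, 18.6]
2 0.89 [225.5, 199.3, 45.6, 65.6]
```

View pics/a.png

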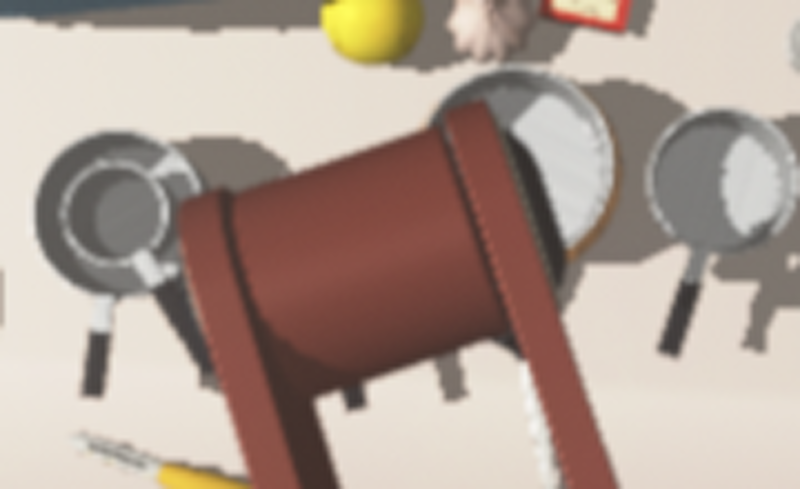

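```bash
python3 -m inch '[{"dx":0.0601,"dy":0.0766,"dz":0.0173,"rx":0,"ry":0,"rz":-0.3485},{"dx":0.0601,"dy":0.0766,"dz":0.0173,"rx":0,"ry":0,"rz":-0.3485},{"dx":0.0601,"dy":0.0766,"dz":0.0173,"rx":0,"ry":0,"rz":-0.3485},{"dx":0.0601,"dy":0.0766,"dz":0.0173,"rx":0,"ry":0,"rz":-0.3485}]' -0.1 | grep pos
python3 -m inch '[{"dx":0.0137,"dy":0.0964,"dz":0.0174,"rx":0,"ry":0,"rz":-0.3485},{"dx":0.0137,"dy":0.0964,"dz":0.0174,"rx":0,"ry":0,"rz":-0.3485},{"dx":0.0137,"dy":0.0964,"dz":0.0174,"rx":0,"ry":0,"rz":-0.3485},{"dx":0.0137,"dy":0.0964,"dz":0.0174,"rx":0,"ry":0,"rz":-0.3485},{"dx":0.0137,"dy":0.0964,"dz":0.0174,"rx":0,"ry":0,"rz":-0.3485}]' | grep pos
python3 - <<'E'
from h import *
plan([(.468,.3844,.0475,3.687)])
E
```

```text
tool_pos: [0.4745, 0.3063, 0.1721]
tool_pos: [0.4623, 0.3824, 0.1587]
at [0.4623 0.3824 0.1587] yaw -2.596 j6 -1.55 F [ 0.7 -1.2  0. ] w 0.448 t 12.95
[0.468 0.384 0.048 3.687] 1/1 n=3 {"dx":-0.0080,"dy":-0.0016,"dz":0.1389,"rx":-0.000,"ry":-0.003,"rz":0.0001}
```

Pans 2 and 5 are unmoved, and pan 1 stands on the cork with a thin orange rim showing at lower right. Now I grip pan 5's handle.

```bash
python3 -m inch '[{"dx":-0.008,"dy":-0.0016,"dz":0.06,"rx":0,"ry":0,"rz":0},{"dx":-0.008,"dy":-0.0016,"dz":0.11,"rx":0,"ry":0,"rz":0},{"dx":-0.008,"dy":-0.0016,"dz":0.138,"rx":0,"ry":0,"rz":0},{"dx":-0.008,"dy":-0.0016,"dz":0.138,"rx":0,"ry":0,"rz":0}]' | grep -E "pos|force"
python3 -m inch '[{"dx":0,"dy":0,"dz":0,"rx":0,"ry":0,"rz":0},{"dx":0,"dy":0,"dz":0,"rx":0,"ry":0,"rz":0},{"dx":0,"dy":0,"dz":0,"rx":0,"ry":0,"rz":0},{"dx":0,"dy":0,"dz":0,"rx":0,"ry":0,"rz":0},{"dx":0,"dy":0,"dz":0,"rx":0,"ry":0,"rz":0}]' -1 | grep -E "pos|force|width"
python3 -m inch '[{"dx":0,"dy":0,"dz":-0.03,"rx":0,"ry":0,"rz":0},{"dx":0,"dy":0,"dz":-0.07,"rx":0,"ry":0,"rz":0},{"dx":0,"dy":0,"dz":-0.12,"rx":0,"ry":0,"rz":0},{"dx":0,"dy":0,"dz":-0.17,"rx":0,"ry":0,"rz":0},{"dx":0,"dy":0,"dz":-0.17,"rx":0,"ry":0,"rz":0}]' | grep -E "pos|force|width"
python3 - <<'E'
from h import *
# pan5 onto hotplate centre, handle dir a
c=unproj(0,0,0)
a=3.0
print(proj(np.array([[.5208,-.1043,.044]]),"top"))
for y0 in(-.09,): plan([(.53+.088*np.cos(a),y0+.088*np.sin(a),.19,a)])
E
```

```text
tool_pos: [0.4659, 0.3824, 0.045]
contact_force: [-0.1, 0.0, -0.4]
grasp_force: 0.0
tool_pos: [0.4705, 0.3857, 0.0527]
contact_force: [-0.1, 1.0, 2.2]
gripper_width: 0.138
grasp_force: 58.6
tool_pos: [0.4733, 0.3875, 0.196]
contact_force: [1.5, 0.5, -0.0]
gripper_width: 0.139
grasp_force: 58.6
[[422.73840789 190.81817928]]
at [0.4733 0.3875 0.196 ] yaw -2.596 j6 -1.55 F [ 1.5  0.5 -0. ] w 0.139 t 14.35
[ 0.443 -0.078  0.19   3.   ] 1/3 n=4 {"dx":0.1114,"dy":-0.1591,"dz":0.0009,"rx":0.001,"ry":0.003,"rz":0.1526}
[ 0.443 -0.078  0.19   3.   ] 2/3 n=4 {"dx":0.0723,"dy":-0.1802,"dz":0.0016,"rx":0.001,"ry":0.003,"rz":0.1526}
[ 0.443 -0.078  0.19   3.   ] 3/3 n=4 {"dx":0.0295,"dy":-0.1919,"dz":0.0021,"rx":0.001,"ry":0.003,"rz":0.1526}
```

```bash
python3 -m inch '[{"dx":0.1114,"dy":-0.1591,"dz":0.0009,"rx":0,"ry":0,"rz":0.1526},{"dx":0.1114,"dy":-0.1591,"dz":0.0009,"rx":0,"ry":0,"rz":0.1526},{"dx":0.1114,"dy":-0.1591,"dz":0.0009,"rx":0,"ry":0,"rz":0.1526},{"dx":0.1114,"dy":-0.1591,"dz":0.0009,"rx":0,"ry":0,"rz":0.1526}]'  | grep pos
python3 -m inch '[{"dx":0.0723,"dy":-0.1802,"dz":0.0016,"rx":0,"ry":0,"rz":0.1526},{"dx":0.0723,"dy":-0.1802,"dz":0.0016,"rx":0,"ry":0,"rz":0.1526},{"dx":0.0723,"dy":-0.1802,"dz":0.0016,"rx":0,"ry":0,"rz":0.1526},{"dx":0.0723,"dy":-0.1802,"dz":0.0016,"rx":0,"ry":0,"rz":0.1526}]' | grep pos
python3 -m inch '[{"dx":0.0295,"dy":-0.1919,"dz":0.0021,"rx":0,"ry":0,"rz":0.1526},{"dx":0.0295,"dy":-0.1919,"dz":0.0021,"rx":0,"ry":0,"rz":0.1526},{"dx":0.0295,"dy":-0.1919,"dz":0.0021,"rx":0,"ry":0,"rz":0.1526},{"dx":0.0295,"dy":-0.1919,"dz":0.0021,"rx":0,"ry":0,"rz":0.1526},{"dx":0.0295,"dy":-0.1919,"dz":0.0021,"rx":0,"ry":0,"rz":0.1526}]' | grep pos
python3 -m inch '[{"dx":0,"dy":0,"dz":0,"rx":0,"ry":0,"rz":0},{"dx":0,"dy":0,"dz":0,"rx":0,"ry":0,"rz":0}]' | grep -E "pos|force"
python3 - <<'E'
from h import *
plan([(.431,-.093,.097,3.0)])
im=optics.grab_frame("top")
for n in(1,2,3,4):
  for r in nets.outline_of("top",f"pan{n}_mid")[:3]: print(n,round(r["confidence"],2),r["bbox"])
A=np.pi+np.array([-.4,0,.3])
def get(n,u,v):
    L=[r for r in nets.outline_of("top",f"pan{n}_mid") if abs(r["bbox"][0]-u)<15 and abs(r["bbox"][1]-v)<20]
    return L[0]["pixels"] if L else None
for n,u,v,z,c in((1,314,190,.01,(.564,.187)),(2,226,198,0,(.54,.428)),(3,363,193,0,(.55,.06)),(4,270,205,0,(.528,.309))):
    m=get(n,u,v)
    if m is not None: print(n,fit(n,m,(*c,A),z))
cv2.imwrite("pics/b.png",cv2.resize(im[140:250,200:440,::-1],(800,367),interpolation=cv2.INTER_CUBIC))
E
```

```text
tool_pos: [0.4588, 0.2262, 0.1856]
tool_pos: [0.4492, 0.0714, 0.185]
tool_pos: [0.4395, -0.0803, 0.1835]
tool_pos: [0.4397, -0.0782, 0.1836]
contact_force: [0.7, 0.8, -1.7]
grasp_force: 59.0
at [ 0.4397 -0.0782  0.1836] yaw 3.003 j6 -1.78 F [ 0.7  0.8 -1.7] w 0.139 t 15.85
[ 0.431 -0.093  0.097  3.   ] 1/1 n=2 {"dx":0.0082,"dy":-0.0199,"dz":0.1082,"rx":0.000,"ry":-0.000,"rz":0.0018}
1 0.69 [318.4, 182.4, 45.1, 59.7]
1 0.33 [227.9, 199.9, 42.6, 60.3]
3 0.83 [364.0, 193.3, 38.0, 56.2]
4 0.94 [270.4, 205.7, 29.6, 54.5]
1 (array([0.56548142, 0.1883338 , 2.63892922]), np.float64(0.941747572815534))
3 (array([0.55297109, 0.06145847, 2.80690682]), np.float64(0.9478617457527827))
4 (array([0.52897105, 0.31135131, 3.37207498]), np.float64(0.901728912506549))
```

View pics/b.png

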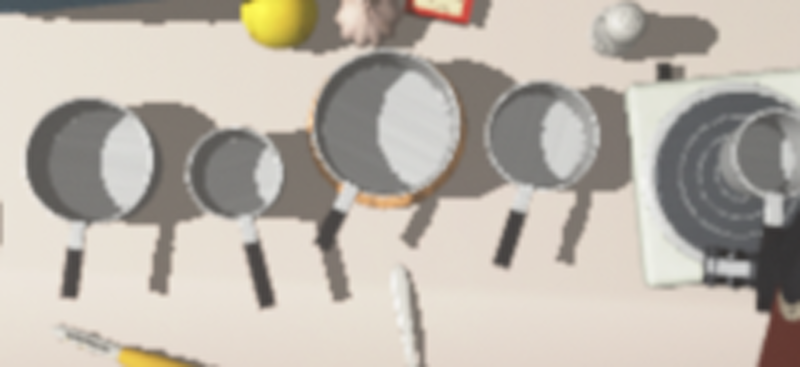

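Pan 1 is well centred on the cork, pan 2 is empty, and pan 5 hangs over the plate at crop (775,155). Set pan 5 down on the plate.

```bash
python3 -m inch '[{"dx":0.0082,"dy":-0.0199,"dz":0.05,"rx":0,"ry":0,"rz":0},{"dx":0.0082,"dy":-0.0199,"dz":0.1,"rx":0,"ry":0,"rz":0},{"dx":0.0082,"dy":-0.0199,"dz":0.108,"rx":0,"ry":0,"rz":0},{"dx":0.0082,"dy":-0.0199,"dz":0.108,"rx":0,"ry":0,"rz":0},{"dx":0.0082,"dy":-0.0199,"dz":0.108,"rx":0,"ry":0,"rz":0}]' | grep -E "pos|force"
python3 -m inch '[{"dx":0,"dy":0,"dz":0.004,"rx":0,"ry":0,"rz":0},{"dx":0,"dy":0,"dz":0.004,"rx":0,"ry":0,"rz":0},{"dx":0,"dy":0,"dz":0.004,"rx":0,"ry":0,"rz":0}]' | grep -E "pos|force"
python3 -m inch '[{"dx":0,"dy":0,"dz":0.003,"rx":0,"ry":0,"rz":0},{"dx":0,"dy":0,"dz":0.003,"rx":0,"ry":0,"rz":0}]' | grep -E "pos|force"
```

```text
tool_pos: [0.4322, -0.095, 0.0994]
contact_force: [0.4, 0.7, -0.4]
grasp_force: 59.0
tool_pos: [0.4314, -0.0947, 0.0952]
contact_force: [-0.7, 0.9, -1.7]
grasp_force: 59.0
tool_pos: [0.4307, -0.0945, 0.0916]
contact_force: [-0.1, 0.6, -0.4]
grasp_force: 59.0
```

```bash
python3 -m inch '[{"dx":0,"dy":0,"dz":0.003,"rx":0,"ry":0,"rz":0},{"dx":0,"dy":0,"dz":0.003,"rx":0,"ry":0,"rz":0}]' | grep -E "pos|force"
python3 -m inch '[{"dx":0,"dy":0,"dz":0.002,"rx":0,"ry":0,"rz":0},{"dx":0,"dy":0,"dz":0.002,"rx":0,"ry":0,"rz":0}]' | grep -E "pos|force"
```

```text
tool_pos: [0.4308, -0.0946, 0.0896]
contact_force: [-1.3, 0.4, 1.8]
grasp_force: 59.4
tool_pos: [0.4306, -0.0947, 0.0887]
contact_force: [-6.8, 1.4, 8.8]
grasp_force: 59.9
```

```bash
python3 -m inch '[{"dx":0,"dy":0,"dz":0,"rx":0,"ry":0,"rz":0},{"dx":0,"dy":0,"dz":0,"rx":0,"ry":0,"rz":0},{"dx":0,"dy":0,"dz":0,"rx":0,"ry":0,"rz":0}]' -0.1 | grep -E "width|force"
python3 -m inch '[{"dx":0,"dy":0,"dz":-0.06,"rx":0,"ry":0,"rz":0},{"dx":0,"dy":0,"dz":-0.12,"rx":0,"ry":0,"rz":0},{"dx":0,"dy":0,"dz":-0.13,"rx":0,"ry":0,"rz":0},{"dx":0,"dy":0,"dz":-0.13,"rx":0,"ry":0,"rz":0}]' | grep -E "pos|force"
python3 - <<'E'
from h import *
im=optics.grab_frame("top")
A=np.pi+np.array([-.3,0.1])
b=None
for n in(2,1,3):
  for r in nets.outline_of("top",f"pan{n}_mid"):
    if abs(r["bbox"][0]-226)<20 and abs(r["bbox"][1]-198)<20: print(n,r["bbox"]); b=fit(2,r["pixels"],(.541,.428,A),0);print(b)
  if b: break
p=b[0] if b else (.5431,.4301,3.0066)
g=(p[0]+.088*np.cos(p[2]),p[1]+.088*np.sin(p[2])); print(g)
plan([(*g,.18,p[2]),(*g,.043,p[2])])
E
```

```text
contact_force: [-0.4, -0.7, -0.5]
gripper_width: 0.447
grasp_force: 0.0
tool_pos: [0.4322, -0.0952, 0.1943]
contact_force: [-0.1, 0.4, -0.3]
grasp_force: 0.0
2 [228.1, 198.6, 43.7, 61.4]
(array([0.54355438, 0.43018901, 2.99612295]), np.float64(0.9211835559046871))
(np.float64(0.45648383848418206), np.float64(0.4429452388423761))
at [ 0.4302 -0.0944  0.1904] yaw 3.0 j6 -1.81 F [-0.8 -1.1 -0.7] w 0.448 t 18.5
[0.456 0.443 0.18  2.996] 1/3 n=4 {"dx":0.0207,"dy":0.2232,"dz":0.0045,"rx":0.000,"ry":-0.000,"rz":0.0009}
[0.456 0.443 0.18  2.996] 2/3 n=4 {"dx":0.0210,"dy":0.2232,"dz":0.0044,"rx":0.000,"ry":-0.000,"rz":0.0009}
[0.456 0.443 0.18  2.996] 3/3 n=4 {"dx":0.0213,"dy":0.2231,"dz":0.0044,"rx":0.000,"ry":-0.000,"rz":0.0009}
[0.456 0.443 0.043 2.996] 1/1 n=3 {"dx":-0.0000,"dy":0.0000,"dz":0.1712,"rx":0.000,"ry":-0.000,"rz":0.0000}
```

```bash
python3 -m inch '[{"dx":0.021,"dy":0.2232,"dz":0.0045,"rx":0,"ry":0,"rz":0.001},{"dx":0.021,"dy":0.2232,"dz":0.0045,"rx":0,"ry":0,"rz":0.001},{"dx":0.021,"dy":0.2232,"dz":0.0045,"rx":0,"ry":0,"rz":0.001},{"dx":0.021,"dy":0.2232,"dz":0.0045,"rx":0,"ry":0,"rz":0.001}]'  | grep pos
python3 -m inch '[{"dx":0.021,"dy":0.2232,"dz":0.0045,"rx":0,"ry":0,"rz":0.001},{"dx":0.021,"dy":0.2232,"dz":0.0045,"rx":0,"ry":0,"rz":0.001},{"dx":0.021,"dy":0.2232,"dz":0.0045,"rx":0,"ry":0,"rz":0.001},{"dx":0.021,"dy":0.2232,"dz":0.0045,"rx":0,"ry":0,"rz":0.001}]'  | grep pos
python3 -m inch '[{"dx":0.021,"dy":0.2232,"dz":0.0045,"rx":0,"ry":0,"rz":0.001},{"dx":0.021,"dy":0.2232,"dz":0.0045,"rx":0,"ry":0,"rz":0.001},{"dx":0.021,"dy":0.2232,"dz":0.0045,"rx":0,"ry":0,"rz":0.001},{"dx":0.021,"dy":0.2232,"dz":0.0045,"rx":0,"ry":0,"rz":0.001},{"dx":0.021,"dy":0.2232,"dz":0.0045,"rx":0,"ry":0,"rz":0.001}]'  | grep pos
python3 -m inch '[{"dx":0,"dy":0,"dz":0,"rx":0,"ry":0,"rz":0},{"dx":0,"dy":0,"dz":0,"rx":0,"ry":0,"rz":0},{"dx":0,"dy":0,"dz":0,"rx":0,"ry":0,"rz":0}]' | grep -E "pos|force"
python3 - <<'E'
from h import *
plan([(.4565,.4429,.043,2.996)])
E
```

```text
tool_pos: [0.4374, 0.0872, 0.1852]
tool_pos: [0.4462, 0.2662, 0.1814]
tool_pos: [0.4553, 0.445, 0.1771]
tool_pos: [0.4572, 0.4414, 0.1804]
contact_force: [-0.1, -0.4, 0.2]
grasp_force: 0.0
at [0.4572 0.4414 0.1804] yaw 2.994 j6 -0.77 F [-0.1 -0.4  0.2] w 0.45 t 20.1
[0.456 0.443 0.043 2.996] 1/1 n=3 {"dx":0.0010,"dy":0.0019,"dz":0.1717,"rx":-0.001,"ry":-0.000,"rz":-0.0012}
```

```bash
python3 -m inch '[{"dx":0.001,"dy":0.0019,"dz":0.06,"rx":0,"ry":0,"rz":0},{"dx":0.001,"dy":0.0019,"dz":0.12,"rx":0,"ry":0,"rz":0},{"dx":0.001,"dy":0.0019,"dz":0.1717,"rx":0,"ry":0,"rz":0},{"dx":0.001,"dy":0.0019,"dz":0.1717,"rx":0,"ry":0,"rz":0},{"dx":0.001,"dy":0.0019,"dz":0.1717,"rx":0,"ry":0,"rz":0}]' | grep -E "pos|force"
python3 -m inch '[{"dx":0,"dy":0,"dz":0,"rx":0,"ry":0,"rz":0},{"dx":0,"dy":0,"dz":0,"rx":0,"ry":0,"rz":0},{"dx":0,"dy":0,"dz":0,"rx":0,"ry":0,"rz":0},{"dx":0,"dy":0,"dz":0,"rx":0,"ry":0,"rz":0},{"dx":0,"dy":0,"dz":0,"rx":0,"ry":0,"rz":0}]' -1 | grep -E "pos|force|width"
python3 -m inch '[{"dx":0,"dy":0,"dz":-0.03,"rx":0,"ry":0,"rz":0},{"dx":0,"dy":0,"dz":-0.07,"rx":0,"ry":0,"rz":0},{"dx":0,"dy":0,"dz":-0.12,"rx":0,"ry":0,"rz":0},{"dx":0,"dy":0,"dz":-0.18,"rx":0,"ry":0,"rz":0},{"dx":0,"dy":0,"dz":-0.18,"rx":0,"ry":0,"rz":0}]' | grep -E "pos|force|width"
python3 -m inch '[{"dx":0,"dy":0,"dz":-0.03,"rx":0,"ry":0,"rz":0},{"dx":0,"dy":0,"dz":-0.03,"rx":0,"ry":0,"rz":0},{"dx":0,"dy":0,"dz":-0.03,"rx":0,"ry":0,"rz":0}]' | grep -E "pos|force|width"
python3 - <<'E'
from h import *
a=3.19
plan([(.5655+.088*np.cos(a),.1883+.088*np.sin(a),.2,a)])
E
```

```text
tool_pos: [0.4567, 0.4436, 0.0439]
contact_force: [0.5, -0.9, 0.9]
grasp_force: 0.0
tool_pos: [0.4581, 0.4459, 0.0471]
contact_force: [-1.7, 0.1, 7.0]
gripper_width: 0.139
grasp_force: 58.5
tool_pos: [0.4604, 0.4475, 0.1983]
contact_force: [0.8, -0.1, 0.0]
gripper_width: 0.136
grasp_force: 58.7
tool_pos: [0.4567, 0.4446, 0.2119]
contact_force: [-0.9, -0.1, -1.3]
gripper_width: 0.14
grasp_force: 58.7
at [0.4567 0.4446 0.2119] yaw 2.996 j6 -0.77 F [-0.9 -0.1 -1.3] w 0.14 t 21.9
[0.478 0.184 0.2   3.19 ] 1/2 n=3 {"dx":-0.0366,"dy":-0.1592,"dz":0.0073,"rx":0.000,"ry":0.000,"rz":-0.0647}
[0.478 0.184 0.2   3.19 ] 2/2 n=3 {"dx":-0.0210,"dy":-0.1620,"dz":0.0073,"rx":0.000,"ry":0.000,"rz":-0.0647}
```

```bash
python3 -m inch '[{"dx":-0.0366,"dy":-0.1592,"dz":0.0073,"rx":0,"ry":0,"rz":-0.0647},{"dx":-0.0366,"dy":-0.1592,"dz":0.0073,"rx":0,"ry":0,"rz":-0.0647},{"dx":-0.0366,"dy":-0.1592,"dz":0.0073,"rx":0,"ry":0,"rz":-0.0647}]'  | grep pos
python3 -m inch '[{"dx":-0.021,"dy":-0.162,"dz":0.0073,"rx":0,"ry":0,"rz":-0.0647},{"dx":-0.021,"dy":-0.162,"dz":0.0073,"rx":0,"ry":0,"rz":-0.0647},{"dx":-0.021,"dy":-0.162,"dz":0.0073,"rx":0,"ry":0,"rz":-0.0647},{"dx":-0.021,"dy":-0.162,"dz":0.0073,"rx":0,"ry":0,"rz":-0.0647},{"dx":-0.021,"dy":-0.162,"dz":0.0073,"rx":0,"ry":0,"rz":-0.0647}]'  | grep pos
python3 -m inch '[{"dx":0,"dy":0,"dz":0,"rx":0,"ry":0,"rz":0},{"dx":0,"dy":0,"dz":0,"rx":0,"ry":0,"rz":0},{"dx":0,"dy":0,"dz":0,"rx":0,"ry":0,"rz":0}]' | grep -E "pos|force"
python3 - <<'E'
from h import *
a=3.19
plan([(.5655+.087*np.cos(a),.1883+.087*np.sin(a),.125,a)])
E
```

```text
tool_pos: [0.466, 0.3113, 0.2031]
tool_pos: [0.4769, 0.1833, 0.1984]
tool_pos: [0.4774, 0.1848, 0.1998]
contact_force: [0.3, 0.1, -2.5]
grasp_force: 58.8
at [0.4774 0.1848 0.1998] yaw -3.092 j6 -1.4 F [ 0.3  0.1 -2.5] w 0.143 t 23.0
[0.479 0.184 0.125 3.19 ] 1/1 n=2 {"dx":-0.0015,"dy":-0.0010,"dz":0.0935,"rx":0.000,"ry":-0.000,"rz":0.0009}
```

```bash
python3 -m inch '[{"dx":-0.0015,"dy":-0.001,"dz":0.05,"rx":0,"ry":0,"rz":0},{"dx":-0.0015,"dy":-0.001,"dz":0.0935,"rx":0,"ry":0,"rz":0},{"dx":-0.0015,"dy":-0.001,"dz":0.0935,"rx":0,"ry":0,"rz":0},{"dx":-0.0015,"dy":-0.001,"dz":0.0935,"rx":0,"ry":0,"rz":0}]'  | grep -E "pos|force"
python3 -m inch '[{"dx":0,"dy":0,"dz":0.01,"rx":0,"ry":0,"rz":0},{"dx":0,"dy":0,"dz":0.02,"rx":0,"ry":0,"rz":0},{"dx":0,"dy":0,"dz":0.03,"rx":0,"ry":0,"rz":0},{"dx":0,"dy":0,"dz":0.03,"rx":0,"ry":0,"rz":0}]' | grep -E "pos|force"
python3 -m inch '[{"dx":0,"dy":0,"dz":0.01,"rx":0,"ry":0,"rz":0},{"dx":0,"dy":0,"dz":0.02,"rx":0,"ry":0,"rz":0},{"dx":0,"dy":0,"dz":0.03,"rx":0,"ry":0,"rz":0},{"dx":0,"dy":0,"dz":0.03,"rx":0,"ry":0,"rz":0}]' | grep -E "pos|force"
```

```text
tool_pos: [0.4784, 0.1835, 0.1251]
contact_force: [0.9, 0.1, -0.3]
grasp_force: 58.8
tool_pos: [0.4779, 0.1829, 0.0999]
contact_force: [-0.4, 0.2, -1.8]
grasp_force: 58.8
tool_pos: [0.4775, 0.1828, 0.0752]
contact_force: [-0.1, -0.3, -2.1]
grasp_force: 58.8
```

```bash
python3 -m inch '[{"dx":0,"dy":0,"dz":0.005,"rx":0,"ry":0,"rz":0},{"dx":0,"dy":0,"dz":0.01,"rx":0,"ry":0,"rz":0},{"dx":0,"dy":0,"dz":0.01,"rx":0,"ry":0,"rz":0}]' | grep -E "pos|force"
python3 -m inch '[{"dx":0,"dy":0,"dz":0.003,"rx":0,"ry":0,"rz":0},{"dx":0,"dy":0,"dz":0.003,"rx":0,"ry":0,"rz":0}]' | grep -E "pos|force"
python3 -m inch '[{"dx":0,"dy":0,"dz":0.003,"rx":0,"ry":0,"rz":0},{"dx":0,"dy":0,"dz":0.003,"rx":0,"ry":0,"rz":0}]' | grep -E "pos|force"
```

```text
tool_pos: [0.4784, 0.1831, 0.0686]
contact_force: [0.3, 0.4, -1.6]
grasp_force: 58.8
tool_pos: [0.4789, 0.1832, 0.0668]
contact_force: [0.9, -0.3, -1.9]
grasp_force: 58.8
tool_pos: [0.4792, 0.1833, 0.0649]
contact_force: [-1.0, 0.1, 0.2]
grasp_force: 59.0
```

```bash
python3 -m inch '[{"dx":0,"dy":0,"dz":0.003,"rx":0,"ry":0,"rz":0},{"dx":0,"dy":0,"dz":0.003,"rx":0,"ry":0,"rz":0}]' | grep -E "pos|force"
python3 -m inch '[{"dx":0,"dy":0,"dz":0.002,"rx":0,"ry":0,"rz":0},{"dx":0,"dy":0,"dz":0.002,"rx":0,"ry":0,"rz":0}]' | grep -E "pos|force"
```

```text
tool_pos: [0.4792, 0.1833, 0.0646]
contact_force: [-8.5, -3.0, 14.6]
grasp_force: 60.4
tool_pos: [0.479, 0.1834, 0.0643]
contact_force: [-14.1, -3.8, 24.4]
grasp_force: 61.2
```

```bash
python3 -m inch '[{"dx":0,"dy":0,"dz":-0.003,"rx":0,"ry":0,"rz":0},{"dx":0,"dy":0,"dz":-0.003,"rx":0,"ry":0,"rz":0},{"dx":0,"dy":0,"dz":-0.003,"rx":0,"ry":0,"rz":0}]' -0.35 | grep -E "width|force"
python3 -m inch '[{"dx":0,"dy":0,"dz":-0.06,"rx":0,"ry":0,"rz":0},{"dx":0,"dy":0,"dz":-0.12,"rx":0,"ry":0,"rz":0},{"dx":0,"dy":0,"dz":-0.15,"rx":0,"ry":0,"rz":0},{"dx":0,"dy":0,"dz":-0.15,"rx":0,"ry":0,"rz":0},{"dx":0,"dy":0,"dz":-0.15,"rx":0,"ry":0,"rz":0}]' -0.1 | grep -E "pos|force"
python3 - <<'E'
from h import *
im=optics.grab_frame("top")
A=np.pi+np.array([-.3,0.1])
b=None
for n in(3,4,6):
  for r in nets.outline_of("top",f"pan{n}_mid"):
    print(n,r["bbox"])
    if abs(r["bbox"][0]-363)<25 and abs(r["bbox"][1]-192)<20: b=fit(3,r["pixels"],(.551,.06,A),0);print(b)
  if b: break
p=b[0] if b else (.553,.0614,2.80)
g=(p[0]+.088*np.cos(p[2]),p[1]+.088*np.sin(p[2])); print(g)
plan([(*g,.17,p[2]),(*g,.042,p[2])])
cv2.imwrite("pics/d.png",cv2.resize(im[140:250,200:440,::-1],(800,367),interpolation=cv2.INTER_CUBIC))
E
```

```text
contact_force: [0.1, 0.6, -0.7]
gripper_width: 0.324
grasp_force: 0.0
tool_pos: [0.4787, 0.1831, 0.1823]
contact_force: [-0.8, 0.2, -1.5]
grasp_force: 0.0
3 [362.9, 185.8, 31.1, 38.7]
(array([0.55296872, 0.06119596, 2.84072563]), np.float64(0.7972748815165877))
3 [315.9, 170.5, 42.9, 27.4]
(np.float64(0.4689216854571034), np.float64(0.08727461849800941))
at [0.4775 0.1829 0.1803] yaw -3.093 j6 -1.4 F [-0.5 -0.3 -0.6] w 0.451 t 26.2
[0.469 0.087 0.17  2.841] 1/1 n=3 {"dx":0.0164,"dy":-0.1188,"dz":0.0130,"rx":-0.001,"ry":-0.002,"rz":0.2327}
[0.469 0.087 0.042 2.841] 1/1 n=3 {"dx":0.0000,"dy":-0.0000,"dz":0.1600,"rx":-0.000,"ry":0.000,"rz":0.0000}
```

View pics/d.png

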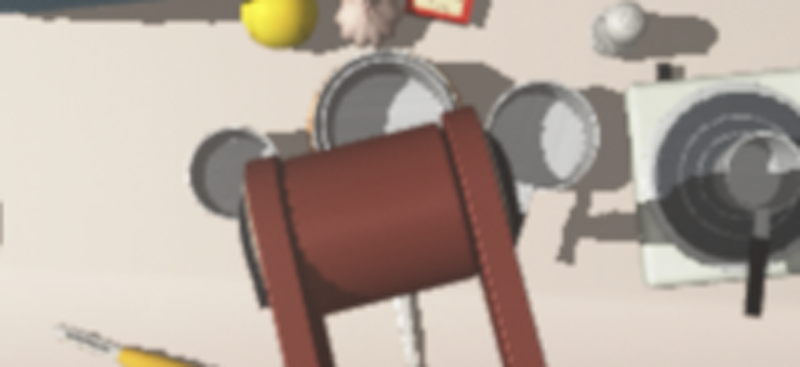

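Pan 2 is seated concentric in pan 1, pan 5 stands on the plate, and pan 3 is unmoved (handle partly hidden, so I use the earlier angle of 2.80).

```bash
python3 -m inch '[{"dx":0.015,"dy":-0.115,"dz":0.013,"rx":0,"ry":0,"rz":0.258},{"dx":0.015,"dy":-0.115,"dz":0.013,"rx":0,"ry":0,"rz":0.258},{"dx":0.015,"dy":-0.115,"dz":0.013,"rx":0,"ry":0,"rz":0.258},{"dx":0.015,"dy":-0.115,"dz":0.013,"rx":0,"ry":0,"rz":0.258},{"dx":0.015,"dy":-0.115,"dz":0.013,"rx":0,"ry":0,"rz":0.258}]' | grep pos
python3 -m inch '[{"dx":0,"dy":0,"dz":0,"rx":0,"ry":0,"rz":0},{"dx":0,"dy":0,"dz":0,"rx":0,"ry":0,"rz":0}]' | grep -E "pos|force"
python3 - <<'E'
from h import *
plan([(.470,.0905,.042,2.803)])
E
```

```text
tool_pos: [0.4705, 0.0908, 0.1708]
tool_pos: [0.4711, 0.0913, 0.1721]
contact_force: [0.5, -0.1, -0.2]
grasp_force: 0.0
at [0.4711 0.0913 0.1721] yaw 2.805 j6 -1.2 F [ 0.5 -0.1 -0.2] w 0.455 t 26.9
[0.47  0.09  0.042 2.803] 1/1 n=3 {"dx":0.0009,"dy":-0.0014,"dz":0.1626,"rx":-0.000,"ry":-0.000,"rz":0.0012}
```

```bash
python3 -m inch '[{"dx":0.001,"dy":-0.0014,"dz":0.06,"rx":0,"ry":0,"rz":0},{"dx":0.001,"dy":-0.0014,"dz":0.12,"rx":0,"ry":0,"rz":0},{"dx":0.001,"dy":-0.0014,"dz":0.1626,"rx":0,"ry":0,"rz":0},{"dx":0.001,"dy":-0.0014,"dz":0.1626,"rx":0,"ry":0,"rz":0},{"dx":0.001,"dy":-0.0014,"dz":0.1626,"rx":0,"ry":0,"rz":0}]' | grep -E "pos|force"
python3 -m inch '[{"dx":0,"dy":0,"dz":0,"rx":0,"ry":0,"rz":0},{"dx":0,"dy":0,"dz":0,"rx":0,"ry":0,"rz":0},{"dx":0,"dy":0,"dz":0,"rx":0,"ry":0,"rz":0},{"dx":0,"dy":0,"dz":0,"rx":0,"ry":0,"rz":0},{"dx":0,"dy":0,"dz":0,"rx":0,"ry":0,"rz":0}]' -1 | grep -E "pos|force|width"
python3 -m inch '[{"dx":0,"dy":0,"dz":-0.03,"rx":0,"ry":0,"rz":0},{"dx":0,"dy":0,"dz":-0.07,"rx":0,"ry":0,"rz":0},{"dx":0,"dy":0,"dz":-0.12,"rx":0,"ry":0,"rz":0},{"dx":0,"dy":0,"dz":-0.18,"rx":0,"ry":0,"rz":0},{"dx":0,"dy":0,"dz":-0.18,"rx":0,"ry":0,"rz":0}]' | grep -E "pos|force|width"
python3 -m inch '[{"dx":0,"dy":0,"dz":-0.03,"rx":0,"ry":0,"rz":0},{"dx":0,"dy":0,"dz":-0.03,"rx":0,"ry":0,"rz":0},{"dx":0,"dy":0,"dz":-0.03,"rx":0,"ry":0,"rz":0}]' | grep -E "pos|force|width"
python3 - <<'E'
from h import *
a=3.74
plan([(.5655+.087*np.cos(a),.1883+.087*np.sin(a),.205,a)])
E
```

```text
tool_pos: [0.4701, 0.0903, 0.0426]
contact_force: [-0.3, -0.3, 1.1]
grasp_force: 0.0
tool_pos: [0.4716, 0.0903, 0.0447]
contact_force: [-2.4, 1.5, 7.1]
gripper_width: 0.14
grasp_force: 58.6
tool_pos: [0.4746, 0.09, 0.1951]
contact_force: [1.5, -0.0, -1.0]
gripper_width: 0.142
grasp_force: 58.7
tool_pos: [0.47, 0.0899, 0.2099]
contact_force: [-0.1, -0.4, -3.2]
gripper_width: 0.139
grasp_force: 58.8
at [0.47   0.0899 0.2099] yaw 2.803 j6 -1.2 F [-0.1 -0.4 -3.2] w 0.139 t 28.7
[0.494 0.139 0.205 3.74 ] 1/2 n=4 {"dx":-0.0037,"dy":0.0340,"dz":0.0030,"rx":-0.000,"ry":0.000,"rz":-0.3124}
[0.494 0.139 0.205 3.74 ] 2/2 n=4 {"dx":-0.0186,"dy":0.0287,"dz":0.0030,"rx":-0.000,"ry":0.000,"rz":-0.3124}
```

```bash
python3 -m inch '[{"dx":-0.0037,"dy":0.034,"dz":0.003,"rx":0,"ry":0,"rz":-0.3124},{"dx":-0.0037,"dy":0.034,"dz":0.003,"rx":0,"ry":0,"rz":-0.3124},{"dx":-0.0037,"dy":0.034,"dz":0.003,"rx":0,"ry":0,"rz":-0.3124},{"dx":-0.0037,"dy":0.034,"dz":0.003,"rx":0,"ry":0,"rz":-0.3124}]'  | grep pos
python3 -m inch '[{"dx":-0.0186,"dy":0.0287,"dz":0.003,"rx":0,"ry":0,"rz":-0.3124},{"dx":-0.0186,"dy":0.0287,"dz":0.003,"rx":0,"ry":0,"rz":-0.3124},{"dx":-0.0186,"dy":0.0287,"dz":0.003,"rx":0,"ry":0,"rz":-0.3124},{"dx":-0.0186,"dy":0.0287,"dz":0.003,"rx":0,"ry":0,"rz":-0.3124},{"dx":-0.0186,"dy":0.0287,"dz":0.003,"rx":0,"ry":0,"rz":-0.3124}]'  | grep pos
python3 -m inch '[{"dx":0,"dy":0,"dz":0,"rx":0,"ry":0,"rz":0},{"dx":0,"dy":0,"dz":0,"rx":0,"ry":0,"rz":0},{"dx":0,"dy":0,"dz":0,"rx":0,"ry":0,"rz":0}]' | grep -E "pos|force"
python3 - <<'E'
from h import *
a=3.74
plan([(.5655+.087*np.cos(a),.188+.087*np.sin(a),.13,a)])
E
```

```text
tool_pos: [0.4809, 0.1146, 0.2055]
tool_pos: [0.4932, 0.139, 0.2045]
tool_pos: [0.4937, 0.1391, 0.2055]
contact_force: [0.1, -0.1, -1.8]
grasp_force: 58.9
at [0.4937 0.1391 0.2055] yaw -2.544 j6 -2.04 F [ 0.1 -0.1 -1.8] w 0.142 t 29.9
[0.494 0.139 0.13  3.74 ] 1/1 n=2 {"dx":0.0002,"dy":-0.0001,"dz":0.0943,"rx":-0.000,"ry":0.000,"rz":-0.0008}
```

```bash
python3 -m inch '[{"dx":0,"dy":0,"dz":0.05,"rx":0,"ry":0,"rz":0},{"dx":0,"dy":0,"dz":0.0943,"rx":0,"ry":0,"rz":0},{"dx":0,"dy":0,"dz":0.0943,"rx":0,"ry":0,"rz":0},{"dx":0,"dy":0,"dz":0.0943,"rx":0,"ry":0,"rz":0}]'  | grep -E "pos|force"
python3 -m inch '[{"dx":0,"dy":0,"dz":0.01,"rx":0,"ry":0,"rz":0},{"dx":0,"dy":0,"dz":0.02,"rx":0,"ry":0,"rz":0},{"dx":0,"dy":0,"dz":0.03,"rx":0,"ry":0,"rz":0},{"dx":0,"dy":0,"dz":0.03,"rx":0,"ry":0,"rz":0}]' | grep -E "pos|force"
python3 -m inch '[{"dx":0,"dy":0,"dz":0.01,"rx":0,"ry":0,"rz":0},{"dx":0,"dy":0,"dz":0.02,"rx":0,"ry":0,"rz":0},{"dx":0,"dy":0,"dz":0.03,"rx":0,"ry":0,"rz":0},{"dx":0,"dy":0,"dz":0.035,"rx":0,"ry":0,"rz":0}]' | grep -E "pos|force"
python3 -m inch '[{"dx":0,"dy":0,"dz":0.003,"rx":0,"ry":0,"rz":0},{"dx":0,"dy":0,"dz":0.003,"rx":0,"ry":0,"rz":0}]' | grep -E "pos|force"
python3 -m inch '[{"dx":0,"dy":0,"dz":0.003,"rx":0,"ry":0,"rz":0},{"dx":0,"dy":0,"dz":0.003,"rx":0,"ry":0,"rz":0}]' | grep -E "pos|force"
```

```text
tool_pos: [0.4935, 0.1392, 0.1301]
contact_force: [1.5, -0.4, -0.9]
grasp_force: 58.9
tool_pos: [0.4929, 0.1391, 0.1048]
contact_force: [-1.2, -0.9, -1.5]
grasp_force: 58.9
tool_pos: [0.4929, 0.1392, 0.0766]
contact_force: [-0.1, -0.6, -2.6]
grasp_force: 58.9
tool_pos: [0.4934, 0.1392, 0.0751]
contact_force: [0.3, -1.0, -1.9]
grasp_force: 58.9
tool_pos: [0.4937, 0.1393, 0.0732]
contact_force: [-0.2, 0.2, -1.4]
grasp_force: 58.9
```

```bash
python3 -m inch '[{"dx":0,"dy":0,"dz":0.003,"rx":0,"ry":0,"rz":0},{"dx":0,"dy":0,"dz":0.003,"rx":0,"ry":0,"rz":0}]' | grep -E "pos|force"
python3 -m inch '[{"dx":0,"dy":0,"dz":0.003,"rx":0,"ry":0,"rz":0},{"dx":0,"dy":0,"dz":0.003,"rx":0,"ry":0,"rz":0}]' | grep -E "pos|force"
python3 -m inch '[{"dx":0,"dy":0,"dz":0.002,"rx":0,"ry":0,"rz":0},{"dx":0,"dy":0,"dz":0.002,"rx":0,"ry":0,"rz":0}]' | grep -E "pos|force"
```

```text
tool_pos: [0.4939, 0.1393, 0.0709]
contact_force: [0.6, 1.0, -0.8]
grasp_force: 59.0
tool_pos: [0.4941, 0.1392, 0.0694]
contact_force: [-2.7, 0.3, 4.0]
grasp_force: 59.4
tool_pos: [0.494, 0.1389, 0.069]
contact_force: [-7.8, -2.6, 12.3]
grasp_force: 60.2
```

```bash
python3 -m inch '[{"dx":0,"dy":0,"dz":-0.002,"rx":0,"ry":0,"rz":0},{"dx":0,"dy":0,"dz":-0.002,"rx":0,"ry":0,"rz":0},{"dx":0,"dy":0,"dz":-0.002,"rx":0,"ry":0,"rz":0}]' -0.35 | grep -E "width|force"
python3 -m inch '[{"dx":0,"dy":0,"dz":-0.06,"rx":0,"ry":0,"rz":0},{"dx":0,"dy":0,"dz":-0.12,"rx":0,"ry":0,"rz":0},{"dx":0,"dy":0,"dz":-0.15,"rx":0,"ry":0,"rz":0},{"dx":0,"dy":0,"dz":-0.15,"rx":0,"ry":0,"rz":0},{"dx":0,"dy":0,"dz":-0.15,"rx":0,"ry":0,"rz":0}]' -0.1 | grep -E "pos|force"
python3 - <<'E'
from h import *
im=optics.grab_frame("top")
A=np.pi+np.array([0,0.3])
b=None
for n in(4,3,5):
  for r in nets.outline_of("top",f"pan{n}_mid"):
    print(n,r["bbox"])
    if abs(r["bbox"][0]-270)<25 and abs(r["bbox"][1]-203)<20: b=fit(4,r["pixels"],(.528,.309,A),0);print(b)
  if b: break
p=b[0] if b else (.5295,.311,3.365)
g=(p[0]+.088*np.cos(p[2]),p[1]+.088*np.sin(p[2])); print(g)
plan([(*g,.18,p[2]),(*g,.041,p[2])])
E
```

```text
contact_force: [-0.4, -0.4, 0.4]
gripper_width: 0.323
grasp_force: 0.0
tool_pos: [0.4937, 0.1393, 0.1883]
contact_force: [-0.6, -0.3, 0.6]
grasp_force: 0.0
4 [270.9, 206.2, 29.1, 57.3]
(array([0.52901869, 0.31231611, 3.38093218]), np.float64(0.8941738734638143))
(np.float64(0.4435271476582238), np.float64(0.2914547416909522))
at [0.4925 0.1391 0.1861] yaw -2.543 j6 -2.04 F [ 0.3 -0.1  0.1] w 0.449 t 33.0
[0.444 0.291 0.18  3.381] 1/1 n=4 {"dx":-0.0567,"dy":0.1918,"dz":0.0078,"rx":0.001,"ry":-0.002,"rz":0.2394}
[0.444 0.291 0.041 3.381] 1/1 n=3 {"dx":-0.0000,"dy":-0.0000,"dz":0.1737,"rx":0.000,"ry":-0.000,"rz":-0.0000}
```

```bash
python3 -m inch '[{"dx":-0.0567,"dy":0.1918,"dz":0.0078,"rx":0,"ry":0,"rz":0.244},{"dx":-0.0567,"dy":0.1918,"dz":0.0078,"rx":0,"ry":0,"rz":0.244},{"dx":-0.0567,"dy":0.1918,"dz":0.0078,"rx":0,"ry":0,"rz":0.244},{"dx":-0.0567,"dy":0.1918,"dz":0.0078,"rx":0,"ry":0,"rz":0.244},{"dx":-0.0567,"dy":0.1918,"dz":0.0078,"rx":0,"ry":0,"rz":0.244}]' | grep pos
python3 -m inch '[{"dx":0,"dy":0,"dz":0,"rx":0,"ry":0,"rz":0},{"dx":0,"dy":0,"dz":0,"rx":0,"ry":0,"rz":0}]' | grep -E "pos|force"
python3 - <<'E'
from h import *
plan([(.4434,.2914,.041,3.373)])
E
```

```text
tool_pos: [0.4424, 0.2933, 0.1795]
tool_pos: [0.4446, 0.2905, 0.1811]
contact_force: [0.3, -0.4, -0.1]
grasp_force: 0.0
at [0.4446 0.2905 0.1811] yaw -2.91 j6 -1.36 F [ 0.3 -0.4 -0.1] w 0.445 t 33.7
[0.443 0.291 0.041 3.373] 1/1 n=3 {"dx":0.0010,"dy":0.0016,"dz":0.1751,"rx":-0.001,"ry":-0.001,"rz":-0.0000}
```

```bash
python3 -m inch '[{"dx":0.001,"dy":0.0016,"dz":0.06,"rx":0,"ry":0,"rz":0},{"dx":0.001,"dy":0.0016,"dz":0.12,"rx":0,"ry":0,"rz":0},{"dx":0.001,"dy":0.0016,"dz":0.175,"rx":0,"ry":0,"rz":0},{"dx":0.001,"dy":0.0016,"dz":0.175,"rx":0,"ry":0,"rz":0},{"dx":0.001,"dy":0.0016,"dz":0.175,"rx":0,"ry":0,"rz":0}]' | grep -E "pos|force"
python3 -m inch '[{"dx":0,"dy":0,"dz":0,"rx":0,"ry":0,"rz":0},{"dx":0,"dy":0,"dz":0,"rx":0,"ry":0,"rz":0},{"dx":0,"dy":0,"dz":0,"rx":0,"ry":0,"rz":0},{"dx":0,"dy":0,"dz":0,"rx":0,"ry":0,"rz":0},{"dx":0,"dy":0,"dz":0,"rx":0,"ry":0,"rz":0}]' -1 | grep -E "pos|force|width"
python3 -m inch '[{"dx":0,"dy":0,"dz":-0.03,"rx":0,"ry":0,"rz":0},{"dx":0,"dy":0,"dz":-0.07,"rx":0,"ry":0,"rz":0},{"dx":0,"dy":0,"dz":-0.12,"rx":0,"ry":0,"rz":0},{"dx":0,"dy":0,"dz":-0.18,"rx":0,"ry":0,"rz":0},{"dx":0,"dy":0,"dz":-0.18,"rx":0,"ry":0,"rz":0}]' | grep -E "pos|force|width"
python3 -m inch '[{"dx":0,"dy":0,"dz":-0.03,"rx":0,"ry":0,"rz":0},{"dx":0,"dy":0,"dz":-0.03,"rx":0,"ry":0,"rz":0},{"dx":0,"dy":0,"dz":-0.03,"rx":0,"ry":0,"rz":0}]' | grep -E "pos|force|width"
python3 - <<'E'
from h import *
a=4.29
plan([(.5658+.087*np.cos(a),.188+.087*np.sin(a),.205,a)])
E
```

```text
tool_pos: [0.4438, 0.2917, 0.0422]
contact_force: [1.0, 1.2, -0.3]
grasp_force: 0.0
tool_pos: [0.4448, 0.2932, 0.0443]
contact_force: [-1.1, -1.5, 7.0]
gripper_width: 0.144
grasp_force: 58.8
tool_pos: [0.4476, 0.2948, 0.1951]
contact_force: [1.4, 1.7, -0.0]
gripper_width: 0.144
grasp_force: 58.7
tool_pos: [0.4435, 0.2927, 0.2097]
contact_force: [0.6, 0.5, -1.7]
gripper_width: 0.142
grasp_force: 58.7
at [0.4435 0.2927 0.2097] yaw -2.909 j6 -1.36 F [ 0.6  0.5 -1.7] w 0.142 t 35.5
[0.53  0.109 0.205 4.29 ] 1/2 n=4 {"dx":-0.0262,"dy":-0.1244,"dz":0.0029,"rx":0.000,"ry":0.000,"rz":-0.3053}
[0.53  0.109 0.205 4.29 ] 2/2 n=4 {"dx":0.0315,"dy":-0.1232,"dz":0.0029,"rx":0.000,"ry":0.000,"rz":-0.3053}
```

```bash
python3 -m inch '[{"dx":-0.0262,"dy":-0.1244,"dz":0.003,"rx":0,"ry":0,"rz":-0.3053},{"dx":-0.0262,"dy":-0.1244,"dz":0.003,"rx":0,"ry":0,"rz":-0.3053},{"dx":-0.0262,"dy":-0.1244,"dz":0.003,"rx":0,"ry":0,"rz":-0.3053},{"dx":-0.0262,"dy":-0.1244,"dz":0.003,"rx":0,"ry":0,"rz":-0.3053},{"dx":-0.0262,"dy":-0.1244,"dz":0.003,"rx":0,"ry":0,"rz":-0.3053}]'  | grep pos
python3 -m inch '[{"dx":0.0315,"dy":-0.1232,"dz":0.003,"rx":0,"ry":0,"rz":-0.3053},{"dx":0.0315,"dy":-0.1232,"dz":0.003,"rx":0,"ry":0,"rz":-0.3053},{"dx":0.0315,"dy":-0.1232,"dz":0.003,"rx":0,"ry":0,"rz":-0.3053},{"dx":0.0315,"dy":-0.1232,"dz":0.003,"rx":0,"ry":0,"rz":-0.3053},{"dx":0.0315,"dy":-0.1232,"dz":0.003,"rx":0,"ry":0,"rz":-0.3053}]'  | grep pos
python3 -m inch '[{"dx":0,"dy":0,"dz":0,"rx":0,"ry":0,"rz":0},{"dx":0,"dy":0,"dz":0,"rx":0,"ry":0,"rz":0},{"dx":0,"dy":0,"dz":0,"rx":0,"ry":0,"rz":0}]' | grep -E "pos|force"
python3 - <<'E'
from h import *
a=4.29
plan([(.5658+.087*np.cos(a),.188+.087*np.sin(a),.135,a)])
E
```

```text
tool_pos: [0.4862, 0.1998, 0.2054]
tool_pos: [0.5298, 0.1084, 0.2039]
tool_pos: [0.5301, 0.1091, 0.2052]
contact_force: [0.1, -0.1, -0.8]
grasp_force: 58.8
at [0.5301 0.1091 0.2052] yaw -1.993 j6 -2.65 F [ 0.1 -0.1 -0.8] w 0.142 t 36.8
[0.53  0.109 0.135 4.29 ] 1/1 n=2 {"dx":0.0005,"dy":-0.0003,"dz":0.0878,"rx":0.000,"ry":-0.000,"rz":0.0002}
```

```bash
python3 -m inch '[{"dx":0,"dy":0,"dz":0.05,"rx":0,"ry":0,"rz":0},{"dx":0,"dy":0,"dz":0.0878,"rx":0,"ry":0,"rz":0},{"dx":0,"dy":0,"dz":0.0878,"rx":0,"ry":0,"rz":0},{"dx":0,"dy":0,"dz":0.0878,"rx":0,"ry":0,"rz":0}]'  | grep -E "pos|force"
python3 -m inch '[{"dx":0,"dy":0,"dz":0.01,"rx":0,"ry":0,"rz":0},{"dx":0,"dy":0,"dz":0.02,"rx":0,"ry":0,"rz":0},{"dx":0,"dy":0,"dz":0.03,"rx":0,"ry":0,"rz":0},{"dx":0,"dy":0,"dz":0.03,"rx":0,"ry":0,"rz":0}]' | grep -E "pos|force"
python3 -m inch '[{"dx":0,"dy":0,"dz":0.01,"rx":0,"ry":0,"rz":0},{"dx":0,"dy":0,"dz":0.02,"rx":0,"ry":0,"rz":0},{"dx":0,"dy":0,"dz":0.03,"rx":0,"ry":0,"rz":0},{"dx":0,"dy":0,"dz":0.035,"rx":0,"ry":0,"rz":0}]' | grep -E "pos|force"
python3 -m inch '[{"dx":0,"dy":0,"dz":0.003,"rx":0,"ry":0,"rz":0},{"dx":0,"dy":0,"dz":0.003,"rx":0,"ry":0,"rz":0}]' | grep -E "pos|force"
python3 -m inch '[{"dx":0,"dy":0,"dz":0.003,"rx":0,"ry":0,"rz":0},{"dx":0,"dy":0,"dz":0.003,"rx":0,"ry":0,"rz":0}]' | grep -E "pos|force"
```

```text
tool_pos: [0.5301, 0.1088, 0.1352]
contact_force: [1.0, -0.2, 0.0]
grasp_force: 58.8
tool_pos: [0.5295, 0.1085, 0.1098]
contact_force: [-0.1, -0.9, -1.3]
grasp_force: 58.8
tool_pos: [0.5296, 0.1085, 0.0817]
contact_force: [0.7, 0.3, -1.5]
grasp_force: 58.8
tool_pos: [0.5301, 0.1086, 0.0803]
contact_force: [-0.5, 0.0, -1.5]
grasp_force: 58.8
tool_pos: [0.5305, 0.1086, 0.0785]
contact_force: [0.5, -0.2, -1.1]
grasp_force: 58.9
```

```bash
python3 -m inch '[{"dx":0,"dy":0,"dz":0.003,"rx":0,"ry":0,"rz":0},{"dx":0,"dy":0,"dz":0.003,"rx":0,"ry":0,"rz":0}]' | grep -E "pos|force"
python3 -m inch '[{"dx":0,"dy":0,"dz":0.003,"rx":0,"ry":0,"rz":0},{"dx":0,"dy":0,"dz":0.003,"rx":0,"ry":0,"rz":0}]' | grep -E "pos|force"
python3 -m inch '[{"dx":0,"dy":0,"dz":0.002,"rx":0,"ry":0,"rz":0},{"dx":0,"dy":0,"dz":0.002,"rx":0,"ry":0,"rz":0}]' | grep -E "pos|force"
```

```text
tool_pos: [0.5309, 0.1084, 0.0767]
contact_force: [-0.8, -1.9, 3.1]
grasp_force: 59.3
tool_pos: [0.5312, 0.1074, 0.0758]
contact_force: [-5.7, -5.9, 10.6]
grasp_force: 60.0
tool_pos: [0.5313, 0.1068, 0.0752]
contact_force: [-7.5, -9.6, 16.7]
grasp_force: 60.5
```

```bash
python3 -m inch '[{"dx":0,"dy":0,"dz":-0.002,"rx":0,"ry":0,"rz":0},{"dx":0,"dy":0,"dz":-0.002,"rx":0,"ry":0,"rz":0},{"dx":0,"dy":0,"dz":-0.002,"rx":0,"ry":0,"rz":0}]' -0.35 | grep -E "width|force"
python3 -m inch '[{"dx":0,"dy":0,"dz":-0.06,"rx":0,"ry":0,"rz":0},{"dx":0,"dy":0,"dz":-0.12,"rx":0,"ry":0,"rz":0},{"dx":0,"dy":0,"dz":-0.15,"rx":0,"ry":0,"rz":0},{"dx":0,"dy":0,"dz":-0.15,"rx":0,"ry":0,"rz":0},{"dx":0,"dy":0,"dz":-0.15,"rx":0,"ry":0,"rz":0}]' -0.1 | grep -E "pos|force"
python3 - <<'E'
from h import *
im=optics.grab_frame("top")
b=None
for n in(5,4,6):
  for r in nets.outline_of("top",f"pan{n}_mid"):
    print(n,r["bbox"])
    if abs(r["bbox"][0]-425)<20 and abs(r["bbox"][1]-205)<25: b=fit(5,r["pixels"],(.515,-.105,[2.9,3.1]),.044);print(b)
  if b: break
plan([(.4306,-.0945,.2,3.0),(.4306,-.0945,.087,3.0)])
E
```

```text
contact_force: [1.3, 0.2, 0.1]
gripper_width: 0.323
grasp_force: 0.0
tool_pos: [0.5302, 0.1088, 0.1932]
contact_force: [0.4, -0.6, 0.1]
grasp_force: 0.0
5 [427.8, 207.4, 31.2, 53.8]
(array([ 0.51413867, -0.10591362,  3.02105095]), np.float64(0.9285028790786948))
at [0.529  0.1086 0.191 ] yaw -1.993 j6 -2.65 F [ 0.2  0.3 -0.1] w 0.451 t 39.9
[ 0.431 -0.094  0.2    3.   ] 1/3 n=3 {"dx":0.0940,"dy":0.0027,"dz":-0.0036,"rx":0.000,"ry":-0.001,"rz":0.2867}
[ 0.431 -0.094  0.2    3.   ] 2/3 n=3 {"dx":0.0866,"dy":-0.0367,"dz":-0.0037,"rx":0.000,"ry":-0.001,"rz":0.2867}
[ 0.431 -0.094  0.2    3.   ] 3/3 n=3 {"dx":0.0634,"dy":-0.0695,"dz":-0.0037,"rx":0.000,"ry":-0.001,"rz":0.2867}
[ 0.431 -0.094  0.087  3.   ] 1/1 n=3 {"dx":0.0000,"dy":-0.0000,"dz":0.1413,"rx":0.000,"ry":0.000,"rz":-0.0000}
```

```bash
python3 -m inch '[{"dx":0.094,"dy":0.0027,"dz":-0.0036,"rx":0,"ry":0,"rz":0.2867},{"dx":0.094,"dy":0.0027,"dz":-0.0036,"rx":0,"ry":0,"rz":0.2867},{"dx":0.094,"dy":0.0027,"dz":-0.0036,"rx":0,"ry":0,"rz":0.2867},{"dx":0.094,"dy":0.0027,"dz":-0.0036,"rx":0,"ry":0,"rz":0.2867}]' | grep pos
python3 -m inch '[{"dx":0.0866,"dy":-0.0367,"dz":-0.0037,"rx":0,"ry":0,"rz":0.2867},{"dx":0.0866,"dy":-0.0367,"dz":-0.0037,"rx":0,"ry":0,"rz":0.2867},{"dx":0.0866,"dy":-0.0367,"dz":-0.0037,"rx":0,"ry":0,"rz":0.2867},{"dx":0.0866,"dy":-0.0367,"dz":-0.0037,"rx":0,"ry":0,"rz":0.2867}]' | grep pos
python3 -m inch '[{"dx":0.0634,"dy":-0.0695,"dz":-0.0037,"rx":0,"ry":0,"rz":0.2867},{"dx":0.0634,"dy":-0.0695,"dz":-0.0037,"rx":0,"ry":0,"rz":0.2867},{"dx":0.0634,"dy":-0.0695,"dz":-0.0037,"rx":0,"ry":0,"rz":0.2867},{"dx":0.0634,"dy":-0.0695,"dz":-0.0037,"rx":0,"ry":0,"rz":0.2867}]' | grep pos
python3 -m inch '[{"dx":0,"dy":0,"dz":0,"rx":0,"ry":0,"rz":0},{"dx":0,"dy":0,"dz":0,"rx":0,"ry":0,"rz":0},{"dx":0,"dy":0,"dz":0,"rx":0,"ry":0,"rz":0}]' | grep -E "pos|force"
python3 - <<'E'
from h import *
plan([(.4306,-.0945,.087,3.005)])
im=optics.grab_frame("top")
cv2.imwrite("pics/e.png",cv2.resize(im[140:240,260:380,::-1],(720,600),interpolation=cv2.INTER_CUBIC))
E
```

```text
tool_pos: [0.4962, 0.0404, 0.1941]
tool_pos: [0.464, -0.0269, 0.1981]
tool_pos: [0.4316, -0.0943, 0.2015]
tool_pos: [0.432, -0.094, 0.2021]
contact_force: [0.2, -0.3, -0.1]
grasp_force: 0.0
at [ 0.432  -0.094   0.2021] yaw 3.003 j6 -1.82 F [ 0.2 -0.3 -0.1] w 0.451 t 41.4
[ 0.431 -0.094  0.087  3.005] 1/1 n=3 {"dx":0.0016,"dy":-0.0009,"dz":0.1439,"rx":0.000,"ry":-0.000,"rz":-0.0014}
```

View pics/e.png

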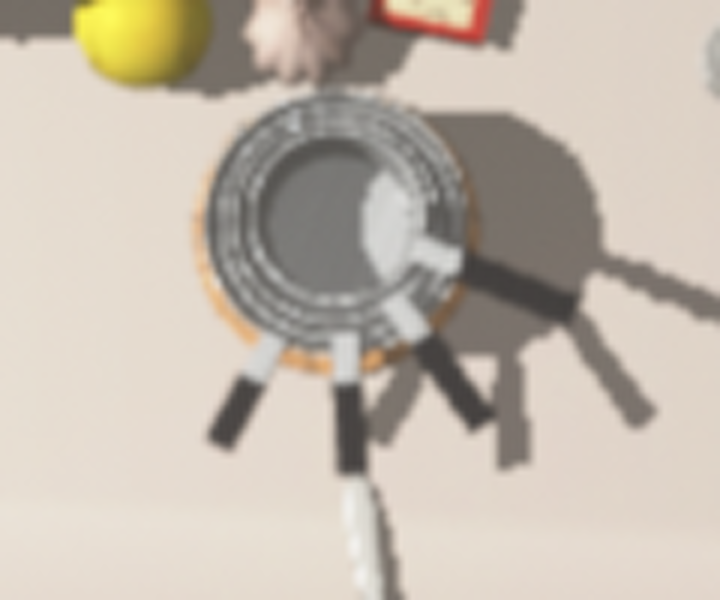

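The four larger pans are nested concentrically, their handles fanned (crop centre about (338,218)). Pan 5 comes last; its handle goes in the free gap to the left.

```bash
python3 -m inch '[{"dx":0.0016,"dy":-0.0009,"dz":0.06,"rx":0,"ry":0,"rz":-0.0014},{"dx":0.0016,"dy":-0.0009,"dz":0.12,"rx":0,"ry":0,"rz":-0.0014},{"dx":0.0016,"dy":-0.0009,"dz":0.1439,"rx":0,"ry":0,"rz":-0.0014},{"dx":0.0016,"dy":-0.0009,"dz":0.1439,"rx":0,"ry":0,"rz":-0.0014},{"dx":0.0016,"dy":-0.0009,"dz":0.1439,"rx":0,"ry":0,"rz":-0.0014}]' | grep -E "pos|force"
python3 -m inch '[{"dx":0,"dy":0,"dz":0,"rx":0,"ry":0,"rz":0},{"dx":0,"dy":0,"dz":0,"rx":0,"ry":0,"rz":0},{"dx":0,"dy":0,"dz":0,"rx":0,"ry":0,"rz":0},{"dx":0,"dy":0,"dz":0,"rx":0,"ry":0,"rz":0},{"dx":0,"dy":0,"dz":0,"rx":0,"ry":0,"rz":0}]' -1 | grep -E "pos|force|width"
python3 -m inch '[{"dx":0,"dy":0,"dz":-0.03,"rx":0,"ry":0,"rz":0},{"dx":0,"dy":0,"dz":-0.07,"rx":0,"ry":0,"rz":0},{"dx":0,"dy":0,"dz":-0.12,"rx":0,"ry":0,"rz":0},{"dx":0,"dy":0,"dz":-0.16,"rx":0,"ry":0,"rz":0},{"dx":0,"dy":0,"dz":-0.16,"rx":0,"ry":0,"rz":0}]' | grep -E "pos|force|width"
python3 -m inch '[{"dx":0,"dy":0,"dz":0,"rx":0,"ry":0,"rz":0},{"dx":0,"dy":0,"dz":0,"rx":0,"ry":0,"rz":0},{"dx":0,"dy":0,"dz":0,"rx":0,"ry":0,"rz":0}]' | grep -E "pos|force|width"
python3 - <<'E'
from h import *
a=2.0;r=.0855
print("pan4",unproj(316.5,176.3,.088).round(4))
plan([(.5658+r*np.cos(a),.188+r*np.sin(a),.22,a)])
E
```

```text
tool_pos: [0.4309, -0.0951, 0.0879]
contact_force: [0.7, 0.1, 0.4]
grasp_force: 0.0
tool_pos: [0.431, -0.0953, 0.0883]
contact_force: [-2.5, -0.6, 6.1]
gripper_width: 0.144
grasp_force: 58.8
tool_pos: [0.433, -0.0961, 0.2207]
contact_force: [0.2, -0.6, -0.9]
gripper_width: 0.14
grasp_force: 58.6
tool_pos: [0.4294, -0.0947, 0.213]
contact_force: [1.1, -0.7, -1.4]
gripper_width: 0.139
grasp_force: 58.6
pan4 [0.5645 0.1845 0.088 ]
at [ 0.4294 -0.0947  0.213 ] yaw 3.002 j6 -1.82 F [ 1.1 -0.7 -1.4] w 0.139 t 43.25
[0.53  0.266 0.22  2.   ] 1/2 n=4 {"dx":-0.0310,"dy":0.2318,"dz":-0.0043,"rx":-0.000,"ry":-0.001,"rz":0.3339}
[0.53  0.266 0.22  2.   ] 2/2 n=4 {"dx":0.0842,"dy":0.2182,"dz":-0.0042,"rx":-0.000,"ry":-0.001,"rz":0.3339}
```

```bash
python3 -m inch '[{"dx":-0.031,"dy":0.2318,"dz":-0.0043,"rx":0,"ry":0,"rz":0.3339},{"dx":-0.031,"dy":0.2318,"dz":-0.0043,"rx":0,"ry":0,"rz":0.3339},{"dx":-0.031,"dy":0.2318,"dz":-0.0043,"rx":0,"ry":0,"rz":0.3339},{"dx":-0.031,"dy":0.2318,"dz":-0.0043,"rx":0,"ry":0,"rz":0.3339}]' | grep pos
python3 -m inch '[{"dx":0.0842,"dy":0.2182,"dz":-0.0042,"rx":0,"ry":0,"rz":0.3339},{"dx":0.0842,"dy":0.2182,"dz":-0.0042,"rx":0,"ry":0,"rz":0.3339},{"dx":0.0842,"dy":0.2182,"dz":-0.0042,"rx":0,"ry":0,"rz":0.3339},{"dx":0.0842,"dy":0.2182,"dz":-0.0042,"rx":0,"ry":0,"rz":0.3339},{"dx":0.0842,"dy":0.2182,"dz":-0.0042,"rx":0,"ry":0,"rz":0.3339}]' | grep pos
python3 -m inch '[{"dx":0,"dy":0,"dz":0,"rx":0,"ry":0,"rz":0},{"dx":0,"dy":0,"dz":0,"rx":0,"ry":0,"rz":0},{"dx":0,"dy":0,"dz":0,"rx":0,"ry":0,"rz":0}]' | grep -E "pos|force"
python3 - <<'E'
from h import *
a=2.0;r=.085
plan([(.5655+r*np.cos(a),.1865+r*np.sin(a),.145,a)])
E
```

```text
tool_pos: [0.4772, 0.0737, 0.217]
tool_pos: [0.5268, 0.2575, 0.2195]
tool_pos: [0.5269, 0.2516, 0.2214]
contact_force: [-0.3, -0.1, -0.9]
grasp_force: 58.7
at [0.5269 0.2516 0.2214] yaw 2.003 j6 -0.11 F [-0.3 -0.1 -0.9] w 0.138 t 44.45
[0.53  0.264 0.145 2.   ] 1/1 n=2 {"dx":0.0121,"dy":0.0101,"dz":0.0955,"rx":-0.000,"ry":0.000,"rz":0.0019}
```

```bash
python3 -m inch '[{"dx":0.0121,"dy":0.0101,"dz":0.02,"rx":0,"ry":0,"rz":0.0019},{"dx":0.0121,"dy":0.0101,"dz":0.06,"rx":0,"ry":0,"rz":0.0019},{"dx":0.0121,"dy":0.0101,"dz":0.0955,"rx":0,"ry":0,"rz":0.0019},{"dx":0.0121,"dy":0.0101,"dz":0.0955,"rx":0,"ry":0,"rz":0.0019},{"dx":0.0121,"dy":0.0101,"dz":0.0955,"rx":0,"ry":0,"rz":0.0019}]'  | grep -E "pos|force"
python3 - <<'E'
from h import *
a=2.0;r=.085
plan([(.5655+r*np.cos(a),.1865+r*np.sin(a),.145,a)])
im=optics.grab_frame("top")
cv2.imwrite("pics/f.png",cv2.resize(im[130:230,260:380,::-1],(720,600),interpolation=cv2.INTER_CUBIC))
E
```

```text
tool_pos: [0.5303, 0.2642, 0.1456]
contact_force: [0.4, 0.7, -1.1]
grasp_force: 58.7
at [0.5303 0.2642 0.1456] yaw 2.0 j6 -0.09 F [ 0.4  0.7 -1.1] w 0.141 t 44.95
[0.53  0.264 0.145 2.   ] 1/1 n=1 {"dx":-0.0003,"dy":-0.0004,"dz":0.0007,"rx":-0.000,"ry":0.000,"rz":0.0001}
```

View pics/f.png

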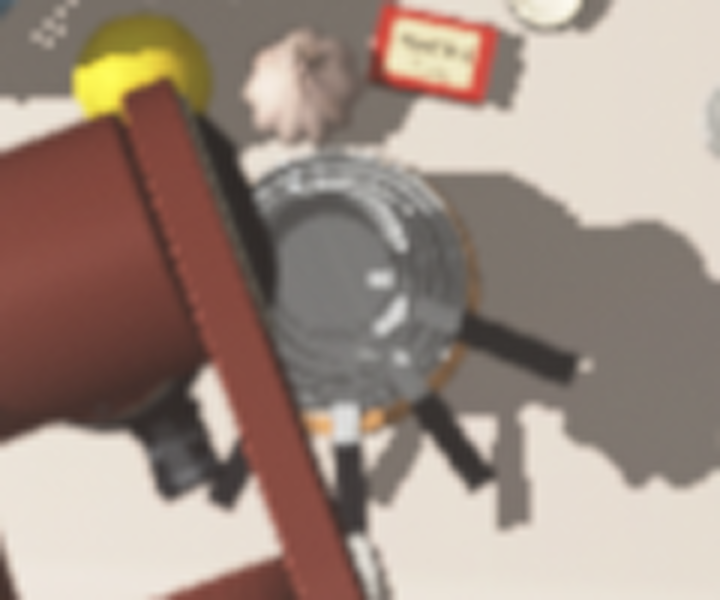

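Pan 5 hangs over the nest within about 5 mm of centre. I'll nudge +x by 2 mm and lower with force checks.

```bash
python3 -m inch '[{"dx":-0.001,"dy":0.0023,"dz":0.01,"rx":0,"ry":0,"rz":0},{"dx":-0.001,"dy":0.0023,"dz":0.02,"rx":0,"ry":0,"rz":0},{"dx":-0.001,"dy":0.0023,"dz":0.03,"rx":0,"ry":0,"rz":0},{"dx":-0.001,"dy":0.0023,"dz":0.03,"rx":0,"ry":0,"rz":0}]' | grep -E "pos|force"
python3 -m inch '[{"dx":0,"dy":0,"dz":0.01,"rx":0,"ry":0,"rz":0},{"dx":0,"dy":0,"dz":0.02,"rx":0,"ry":0,"rz":0},{"dx":0,"dy":0,"dz":0.02,"rx":0,"ry":0,"rz":0}]' | grep -E "pos|force"
python3 -m inch '[{"dx":0,"dy":0,"dz":0.01,"rx":0,"ry":0,"rz":0},{"dx":0,"dy":0,"dz":0.015,"rx":0,"ry":0,"rz":0},{"dx":0,"dy":0,"dz":0.015,"rx":0,"ry":0,"rz":0}]' | grep -E "pos|force"
python3 -m inch '[{"dx":0,"dy":0,"dz":0.005,"rx":0,"ry":0,"rz":0},{"dx":0,"dy":0,"dz":0.005,"rx":0,"ry":0,"rz":0}]' | grep -E "pos|force"
```

```text
tool_pos: [0.5314, 0.2647, 0.1196]
contact_force: [-0.0, -1.0, -1.7]
grasp_force: 58.7
tool_pos: [0.5313, 0.2648, 0.1035]
contact_force: [0.1, -0.2, -1.6]
grasp_force: 58.7
tool_pos: [0.5318, 0.2649, 0.0924]
contact_force: [-0.1, -0.5, -1.1]
grasp_force: 58.7
tool_pos: [0.5322, 0.265, 0.089]
contact_force: [1.0, -0.3, -1.1]
grasp_force: 58.7
```

```bash
python3 -m inch '[{"dx":0,"dy":0,"dz":0.003,"rx":0,"ry":0,"rz":0},{"dx":0,"dy":0,"dz":0.003,"rx":0,"ry":0,"rz":0}]' | grep -E "pos|force"
python3 -m inch '[{"dx":0,"dy":0,"dz":0.003,"rx":0,"ry":0,"rz":0},{"dx":0,"dy":0,"dz":0.003,"rx":0,"ry":0,"rz":0}]' | grep -E "pos|force"
python3 -m inch '[{"dx":0,"dy":0,"dz":0.002,"rx":0,"ry":0,"rz":0},{"dx":0,"dy":0,"dz":0.002,"rx":0,"ry":0,"rz":0}]' | grep -E "pos|force"
```

```text
tool_pos: [0.5323, 0.2651, 0.0868]
contact_force: [0.4, 0.8, -1.4]
grasp_force: 58.7
tool_pos: [0.5325, 0.2651, 0.0845]
contact_force: [0.3, -0.6, 0.3]
grasp_force: 58.8
tool_pos: [0.5327, 0.2655, 0.0836]
contact_force: [-1.5, 1.0, 2.7]
grasp_force: 59.1
```

```bash
python3 -m inch '[{"dx":0,"dy":0,"dz":0.003,"rx":0,"ry":0,"rz":0},{"dx":0,"dy":0,"dz":0.003,"rx":0,"ry":0,"rz":0}]' | grep -E "pos|force"
python3 -m inch '[{"dx":0,"dy":0,"dz":-0.001,"rx":0,"ry":0,"rz":0},{"dx":0,"dy":0,"dz":-0.001,"rx":0,"ry":0,"rz":0},{"dx":0,"dy":0,"dz":-0.001,"rx":0,"ry":0,"rz":0}]' -0.35 | grep -E "width|force"
python3 -m inch '[{"dx":0,"dy":0,"dz":-0.06,"rx":0,"ry":0,"rz":0},{"dx":0,"dy":0,"dz":-0.12,"rx":0,"ry":0,"rz":0},{"dx":0,"dy":0,"dz":-0.18,"rx":0,"ry":0,"rz":0},{"dx":0,"dy":0,"dz":-0.2,"rx":0,"ry":0,"rz":0}]' | grep -E "pos|force"
python3 -m inch '[{"dx":0.2,"dy":-0.1,"dz":0,"rx":0,"ry":0,"rz":0},{"dx":0.2,"dy":-0.1,"dz":0,"rx":0,"ry":0,"rz":0},{"dx":0.2,"dy":-0.1,"dz":0,"rx":0,"ry":0,"rz":0},{"dx":0.2,"dy":-0.1,"dz":0,"rx":0,"ry":0,"rz":0},{"dx":0.2,"dy":-0.1,"dz":0,"rx":0,"ry":0,"rz":0}]' | grep -E "pos|force"
python3 - <<'E'
from h import *
a=optics.grab_frame("top")[140:240,260:380,::-1]; b=optics.grab_frame("side")[170:270,220:340,::-1]
cv2.imwrite("pics/g.png",np.hstack([cv2.resize(q,(400,333),interpolation=cv2.INTER_CUBIC) for q in(a,b)]))
E
```

```text
tool_pos: [0.533, 0.2665, 0.0825]
contact_force: [-3.6, 3.8, 7.2]
grasp_force: 59.6
contact_force: [-1.0, -0.1, 0.0]
gripper_width: 0.324
grasp_force: 0.0
tool_pos: [0.5349, 0.2657, 0.2481]
contact_force: [0.3, -0.2, 0.5]
grasp_force: 0.0
tool_pos: [0.3901, 0.3786, 0.2404]
contact_force: [0.2, -0.6, 0.4]
grasp_force: 0.0
```

View pics/g.png

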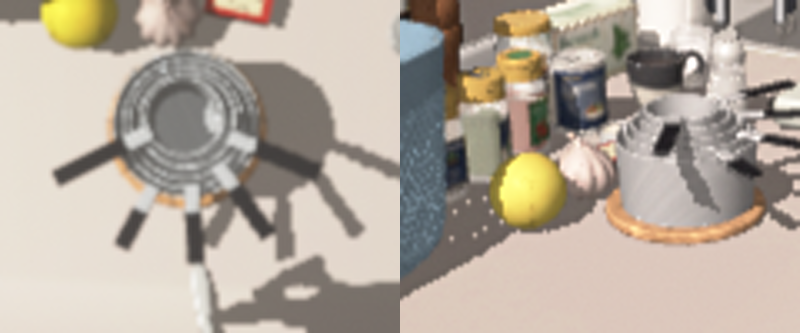

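Both views show all five pans nested upright with evenly stepped rims, the stack centred on the cork and the gripper clear. Handing in.

```bash
python3 -c "
from plant import ticket
print(ticket.job_done())"
```

```text
the job is handed in; nothing more can be done
None
```

The job is handed in (no verdict came back): the heat slide was pushed to its off stop, and pan 1 stands on the cork trivet with pans 2, 3, 4 and 5 nested in it in order; pan 6 was absent, and the robot is clear.

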